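# Hold the cell carriage at its index

### The job

On the cell reader, lever the hinged hood up with the flat-bladed lever (blade under the hood's front lip, hand off the hood until it is open) and swing it fully upright, then lay the lever flat back on the bench without dropping it. Take the tab of the spring-return carriage in the gripper, pull it out until its pointer lines up with the index block on the deck, and finish while still holding it there with the hood open; leave the glassware and other things where they are.

Things in the scene. Friction and masses are not known exactly. Their poses are not given: they have to be found in the camera images.
- meter: the cell reader: a fixed low grey console 210 (x) x 190 (y) x 60 mm high on the bench, its flat deck 60 mm above the bench. Origin at the centre of its underside; its -x side faces the robot, turned by a small yaw. The hood stands on the deck's rear part and leaves the front 64 mm of deck free; the carriage runs along the middle line (y = 0) to -x. Two rubber rests 8 mm wide stand on the deck at y = -42 and +42 mm under the hood's front corners
- hood (a joint): angle (rad) of the hinged hood: 0 closed, grows as its front rises and swings back, about 1.57 upright, stop at 1.9. It weighs 100 g, the hinge is stiff (friction 0.11 Nm, about 1.5 N lifting force at the lip) and it stays where it is left. The hood is a clear box with a grey front wall, 103 long (x) x 96 wide (y) x 56 mm high, walls 3 mm, open below; closed, its rim lies 12 mm above the deck (72 mm above the bench), so a 12 mm gap is open under its front
- hood_hinge (a point): middle of the hood's hinge axis, which runs along the reader's y: 75 mm behind (+x) the reader's centre, 72 mm above the bench, level with the closed rim and lip underside
- hood_lip (a point): middle of the underside of the hood's front lip, a grey flange 16 mm deep (x), 96 mm wide, 3 mm thick that juts forward from the bottom of the front wall; 108 mm from the hinge axis, and 72 mm above the bench when closed. The lip's underside spans 100 to 116 mm from the hinge axis. Moves with the hood
- carriage (a joint): how far (m) the carriage is pulled out towards the reader's -x: 0 home, stop at 0.070. A spring pulls it home with 2.2 N at 0 plus 110 N per m of pull (7.7 N at 50 mm); it runs back when let go
- tab (a point): centre of the top of the carriage's black pull tab, an upright plate 10 thick (x) x 40 wide (y), its top 37 mm above the deck (97 mm above the bench). At home its centre lies 3 mm in front (-x) of the reader's centre, under the hood, 22 mm behind the front wall's inside; 44 mm of free room behind it, then two short glass vials that move with it. A flat plate with its top 5 mm above the deck runs back from the tab's foot
- pointer (a point): tip of the carriage's pointer, a flat aluminium arm 6 mm wide (x) that reaches from the tab's foot to y = +60 mm in the reader's frame, 6 mm above the deck, passing under the hood's side wall. Same x as the tab's centre
- index: the index block, a small black block 10 (x) x 16 (y) x 12 mm high with a thin steel nose towards the pointer, fixed on the scale rail on the deck's +y side. Origin under the middle of it; its axes are parallel to the reader's. It marks, along the reader's x, where the pointer must be; it sits 28 to 55 mm in front (-x) of the pointer's home place
- lever: the lever, lying loose on the bench: black block handle 100 long (x) x 16 wide (y) x 24 mm high, with a steel blade 18 wide and 3 mm thick standing 100 mm out of the handle's front (+x) end, 4 to 7 mm above the handle's underside. About 120 g. Origin at the underside of the handle, the place to grip it, midway across: handle spans x = -55 to +45 mm, blade to +145 mm
- lever_tip (a point): middle of the blade's front edge, at half its thickness: 145 mm ahead (+x) of the lever's origin, 5.5 mm above its underside
- tube_brush: bystander: tube brush lying on the bench, round grey handle 18 mm thick, thin steel stem, 195 mm long
- cap: bystander: white screw cap, 26 mm across, 12 mm high, on the reader's front deck at its -y corner (82 mm in front and 74 mm to -y of the reader's centre)
- vial_a: bystander: small glass vial 24 mm across, 45 mm high, standing, in front of the robot, a little to its left
- vial_b: bystander: small glass vial 24 mm across, 45 mm high, standing, in front of the robot, a little to its right
- beaker: bystander: glass beaker 68 mm across, 90 mm high, behind left
- jar: bystander: amber jar 64 mm across, 100 mm high, behind right
- weight_box: bystander: wooden box 90 x 60 x 30 mm on the right, near the carousel
Not all that is in view belongs to the job. Leave any blue look-alike of the lever alone.

How it is judged:
On the way, in this order (a step that is already met when the one before it is completed fails the run):
1. the lever's blade lifts the hood (value of joint hood between 0.3 and 1.2 rad and contact force between lever and hood above 0.2 N), for 0.05 s.
2. the hood stands open (beyond 1.25 rad) (value of joint hood above 1.25 rad), for 0.1 s.
3. the lever lies flat on the bench, let go, hood still open (value of joint hood above 1.25 rad and height (world z) of lever below 0.012 m and angle between lever's own z axis and vertical below 0.2 rad and contact force between each of the arm, the fingers and lever below 0.1 N), for 0.2 s.
4. the carriage is held by the fingers with its pointer within 5 mm of the index (value of joint hood above 1.25 rad and x of pointer in the frame of index between -0.005 and 0.005 m and contact force between the fingers and carriage above 1 N and contact force between lever and carriage below 0.1 N and value of joint carriage above 0.015 m), for 0.3 s.
At the end, for the whole second after the job is handed in: Finishes holding: the fingers press on the carriage (over 1 N), the pointer is within 5 mm of the index block's middle along the reader's x and still, the hood stands open beyond 1.25 rad, and the lever lies flat on the bench, untouched and not against the carriage (all of step 4 and height (world z) of lever below 0.012 m and angle between lever's own z axis and vertical below 0.2 rad and contact force between each of the arm, the fingers and lever below 0.1 N and velocity of joint carriage between -0.01 and 0.01 m/s); the arm keeps its last pose, push and grip.
It fails at once if the hand pushes the hood while it is not yet open (it is to be opened with the lever) (value of joint hood below 1.2 rad and contact force between any of the fingers, the arm and hood above 1.5 N).
It fails at once if the lever is dropped (falls onto the bench faster than 0.9 m/s) (height (world z) of lever below 0.05 m and linear speed of lever above 0.9 m/s).
It fails at once if a bystander is pushed more than 30 mm from its place (distance of any of cap, vial_a, vial_b, beaker, jar, weight_box, tube_brush from where it was at the start of the episode above 0.03 m).
It fails at once if a standing bystander is knocked over (angle between any of vial_a, vial_b, beaker, jar's own z axis and vertical above 0.5 rad).
It also fails if it takes over 67 s, if anything falls off the work surface, if the arm or the gripper's body presses on something with over 40 N, if the wrist force passes 120 N, or if a joint passes its speed limit or range.

### The arm

A 6-joint arm with a two-finger parallel gripper is mounted at the origin on the work surface. World frame = base frame: x ahead of the robot, y to its left, z up, the work surface at z = 0. Lengths are in m, angles in rad, forces in N, time in s.
With the tool pointing down it reaches from about 0.325 to 1 m from the base axis. Payload 5.1 kg.
Tool frame: the origin (TCP) lies midway between the tips of the shut fingers; the grasp point (between the pads) lies 19 mm behind it; z points along the fingers, x is the direction in which the jaws open and shut, and the axes are right-handed (so a half turn about z gives the same grasp; the last joint's range is limited). The gripper opens to 85 mm and grips with 20 to 120 N. Pads are 22 mm wide; open, the fingers measure 114 mm over their backs; the gripper's body (76 mm by 85 mm) begins 54 mm behind the grasp point. The pads swing forward as they close: fully open they stand 13 mm farther back than shut.
Start: joints at [1.248, 0.124, 1.65, -0, 1.367, -0.083], TCP at [0.154, 0.631, 0.231] pointing down, gripper open.
Joint ranges: [-2.61, 2.61], [-1.02, 2.33], [0.03, 2.71], [-1.35, 4.49], [0.32, 2.68], [-2.91, 2.91]. Speed limits (rad/s): [2.57, 2.57, 3.14, 3.14, 3.14, 3.14].

### API

Orientations are given as a unit quaternion [w, x, y, z].
In Python, from station import telemetry, eyes, sign_off gives the robot as it stands.
- The arm moves only by the tool drive_tool, never from a script. Its argument "targets" is a list that holds one entry, the list of rows, each a list of 4 numbers: the shift along the tool's x, y, z in m, then the turn about the tool's z in degrees. A call has 1 to 5 rows; each row is the pose to reach, as a shift and turn from the pose commanded when the call began, along the tool's axes at that moment; what a row does not reach only later rows make up. A row lasts 1/12 s, in which the tool goes at most 41.7 mm and 7.16 degrees, less where a joint would pass 70% of its speed; a pose out of reach is approached as far as the arm can. A call with a gripper value outside its range is refused whole. "fingers" is the gripper command: -1 is shut, 1 is fully open, values between are in proportion, set as the call begins (left out, the last holds). The fingers move at their own pace and stop on an object; "newtons" is the grip in N (left out, the last holds). Time passes only in rows, so rows that repeat a pose let the fingers close. It gives the time, the measured TCP pose, the force and the opening at its end, in the units of the state.
- telemetry.state(): the state, without advancing time (a new reading comes with each control period).
- eyes.get_image(name): name is "scene" or "top"; returns a dict with "color" (480x640x3 uint8, red, green, blue), "camera_matrix" (3x3 intrinsics, pixels), "camera_from_world" (4x4, takes a point from world to camera coordinates). Camera axes: x right, y up, looking along -z (the intrinsics and any distortion apply to the point x, -y, -z); pixel columns grow to the right and rows downward; lengths in m; the calibration is good to about 2 mm. A picture is of the moment at which its call begins. There is no depth.
- sign_off(): hands the job in, once; it reports no verdict.
The state is a dict: "time": time; "qpos": joint angles; "qd": joint speeds; "tau": joint torques, N m; "tool_pos": TCP position; "tcp_rot": TCP orientation; "force": force on the tool from outside, world axes, zero at the start; "moment": the same for the moment, N m; "opening": finger opening in m.
Only numpy, scipy, OpenCV 4.12 (cv2) and the standard library are available. Lean on these libraries where they do the work, as an engineer would, in place of code of your own. Each camera call takes 0.05 s, during which the arm holds its last target.

## Working session

There is one attempt and no reset: what is moved stays moved. The work goes in short steps, Python scripts to look and compute and a tool call to move; the robot and the scene stay as the last step left them, time stands still between calls to the robot, and variables do not carry over. Pictures are saved under pics/ and viewed, and the job is handed in when it is done.

Besides the shell and the picture viewer there is one more tool, called after ">>>" in YAML: its name, and indented under it one key for each argument. drive_tool: Moves the arm, as the interface text tells. Its arguments: {"type":"object","properties":{"targets":{"type":"array"},"fingers":{"type":"number"},"newtons":{"type":"number"}},"required":["targets"]}

```bash
ls; mkdir -p pics
python3 - <<'E'
from station import telemetry, eyes
import cv2
print(telemetry.state())
for n in("scene","top"):
    d=eyes.get_image(n); cv2.imwrite(f"pics/{n}0.png",d["color"][:,:,::-1]); print(n,d["camera_matrix"],d["camera_from_world"],[k for k in d])
E
```

```text
pics
{'time': 0.0, 'qpos': array([ 1.24841304e+00,  1.24563691e-01,  1.65167466e+00, -5.14732636e-06,
        1.36752325e+00, -8.25903226e-02]), 'qd': array([ 0.00096175,  0.0003537 , -0.00130894,  0.00135865,  0.0029874 ,
       -0.00214684]), 'tau': array([ 8.02305731e-04, -4.23617077e+01, -3.65451336e+01, -5.82705724e-06,
        7.06363062e-03, -2.78266860e-06]), 'tool_pos': array([0.15420321, 0.63080838, 0.23001473]), 'tcp_rot': array([ 5.99058845e-04,  7.86606335e-01,  6.17453883e-01, -9.03998779e-04]), 'force': array([0.29901219, 0.59742397, 0.1767061 ]), 'moment': array([-0.0175039 , -0.01746571, -0.03171322]), 'opening': 0.085577581681231}
scene [[482.3596641    0.         313.16204416]
 [  0.         482.3596641  239.97987759]
 [  0.           0.           1.        ]] [[-0.59562216  0.80297807 -0.02145823  0.33942564]
 [-0.56049974 -0.39632771  0.72716187  0.18296939]
 [ 0.57539055  0.44514106  0.68613057 -1.23765671]
 [ 0.          0.          0.          1.        ]] ['color', 'camera_matrix', 'camera_from_world']
top [[481.75595474   0.         312.72142592]
 [  0.         481.75595474 239.90404233]
 [  0.           0.           1.        ]] [[ 0.00201479 -0.99997846 -0.00624731 -0.0537061 ]
 [ 0.99065738  0.00114405  0.13636954 -0.48223261]
 [-0.13635946 -0.0064637   0.99063834 -1.07142152]
 [ 0.          0.          0.          1.        ]] ['color', 'camera_matrix', 'camera_from_world']
```

View pics/scene0.png

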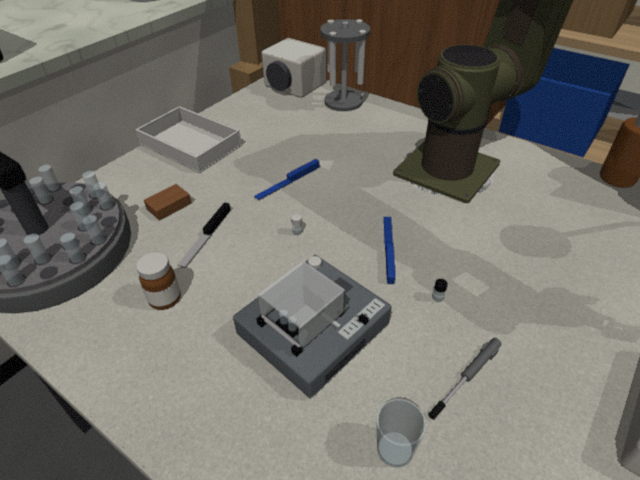

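View pics/top0.png

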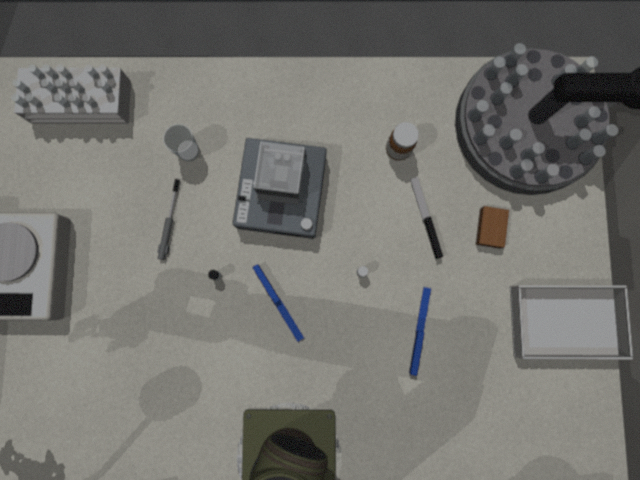

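The lever candidates in the top view are:
- the black handle with a steel blade, about (427,220)
- a blue look-alike at (278,302)
- a blue look-alike at (421,330)
- the tube brush at (168,225)

By the description it is the black one. I'll check it in a close crop.

```bash
cat > h.py <<'E'
import numpy as np, cv2
from station import telemetry, eyes
def cap(n):
    return eyes.get_image(n)
def pix2w(d,u,v,z):
    K=d["camera_matrix"];T=d["camera_from_world"]
    r=np.linalg.inv(K)@np.array([u,v,1.]); r=np.array([r[0],-r[1],-r[2]])
    R=T[:3,:3]; c=-R.T@T[:3,3]; w=R.T@r
    return c+w*(z-c[2])/w[2]
def w2pix(d,p):
    T=d["camera_from_world"]; q=T[:3,:3]@np.asarray(p)+T[:3,3]
    x=d["camera_matrix"]@np.array([q[0],-q[1],-q[2]]); return x[:2]/x[2]
def crop(d,u0,v0,u1,v1,s,fn,pts=()):
    im=d["color"][v0:v1,u0:u1,::-1]; im=cv2.resize(im,None,fx=s,fy=s,interpolation=cv2.INTER_CUBIC)
    for p in pts:
        q=(w2pix(d,p)-[u0,v0]+.5)*s-.5
        cv2.drawMarker(im,(int(round(q[0])),int(round(q[1]))),(0,0,255),cv2.MARKER_CROSS,9,1)
    cv2.imwrite(fn,im)
def meterpts(mx,my,yaw):
    c,s=np.cos(yaw),np.sin(yaw)
    def f(x,y,z): return np.array([mx+c*x-s*y,my+s*x+c*y,z])
    return f
E
python3 - <<'E'
from h import *
d=cap("top"); np.save("top0.npy",d,allow_pickle=True)
crop(d,385,170,465,270,6,"pics/lev0.png")
crop(d,220,130,340,245,5,"pics/met0.png")
s=cap("scene"); np.save("scene0.npy",s,allow_pickle=True)
crop(s,170,190,240,275,7,"pics/levs0.png")
crop(s,225,245,405,395,4,"pics/mets0.png")
E
```

```text
(no output)
```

View pics/lev0.png

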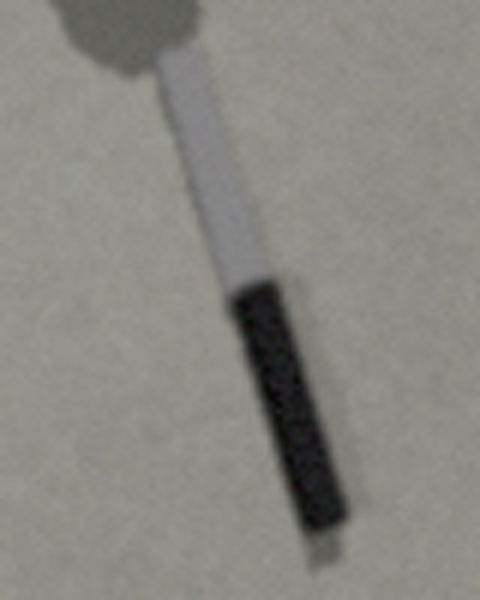

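View pics/met0.png

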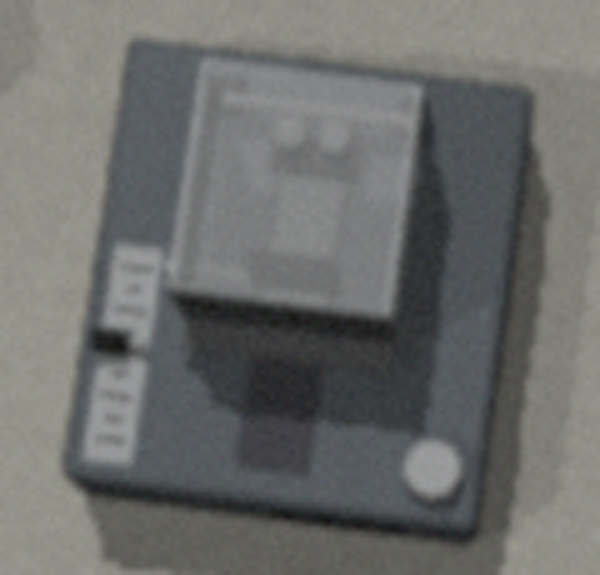

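View pics/levs0.png

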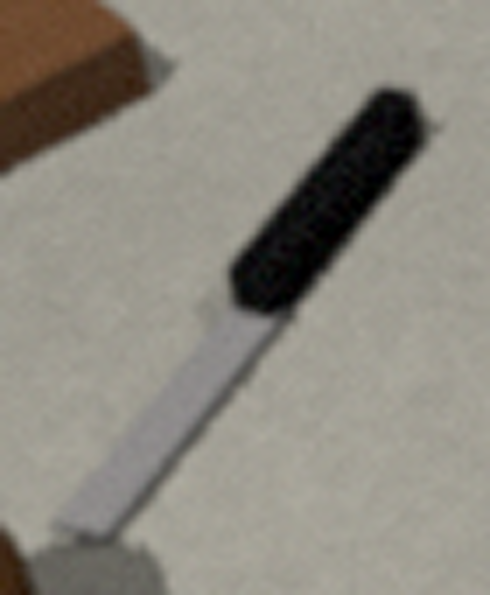

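View pics/mets0.png

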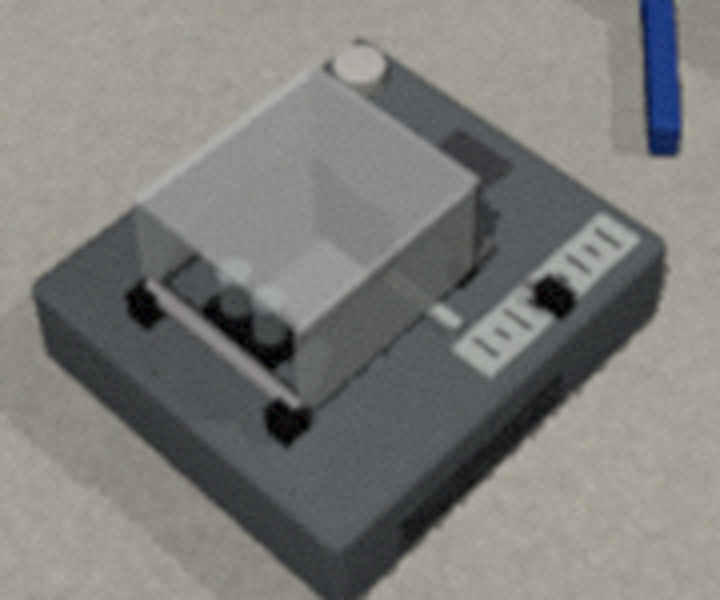

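Run:
```python
from h import *
from scipy.optimize import least_squares
d=np.load("top0.npy",allow_pickle=True).item(); s=np.load("scene0.npy",allow_pickle=True).item()
# meter
tc=[((130,42),(.105,.095)),((532,90),(.105,-.095)),((475,539),(-.105,-.095)),((66,487),(-.105,.095))]
sc=[((668,245),(-.105,.095)),((340,555),(.105,.095)),((33,287),(.105,-.095))]
def res(p):
    f=meterpts(*p); r=[]
    for (u,v),(x,y) in tc: r+=list(w2pix(d,f(x,y,.06))-[u/5+220,v/5+130])
    for (u,v),(x,y) in sc: r+=list(w2pix(s,f(x,y,.06))-[u/4+225,v/4+245])
    return r
o=least_squares(res,[.7,.05,-.1],loss='soft_l1'); print("meter",o.x,np.round(res(o.x),1))
f=meterpts(*o.x)
P=[f(x,y,.06) for x in(-.105,.105) for y in(-.095,.095)]+[f(-.033,y,.072) for y in(-.048,.048)]+[f(-.028,y,.131) for y in(-.048,.048)]+[f(-.003,.06,.066)]+[f(.075,0,.131)]
crop(d,220,130,340,245,5,"pics/met1.png",P); crop(s,225,245,405,395,4,"pics/mets1.png",P)
# index: block top z=.072
for c,q,a in((d,(110,342),(5,220,130)),(s,(553,290),(4,225,245))):
    w=pix2w(c,q[0]/a[0]+a[1],q[1]/a[0]+a[2],.072); e=w-f(0,0,0); cy,sy=np.cos(o.x[2]),np.sin(o.x[2]); print("idx",cy*e[0]+sy*e[1],-sy*e[0]+cy*e[1])
# lever
tl=[((230,298),(.045,.008,.024)),((276,283),(.045,-.008,.024)),((350,518),(-.055,-.008,.024)),((301,532),(-.055,.008,.024)),((158,68),(.145,.009,.007)),((200,50),(.145,-.009,.007))]
sl=[((418,95),(-.055,.008,.024)),((55,528),(.145,-.009,.007)),((108,540),(.145,.009,.007))]
sl=sl[1:]
def res2(p):
    f=meterpts(*p); r=[]
    for (u,v),q in tl: r+=list(w2pix(d,f(*q))-[u/6+385,v/6+170])
    for (u,v),q in sl: r+=list(w2pix(s,f(*q))-[u/7+170,v/7+190])
    return r
o2=least_squares(res2,[.6,-.25,.2],loss='soft_l1'); print("lever",o2.x,np.degrees(o2.x[2]),np.round(res2(o2.x),1))
g=meterpts(*o2.x)
P=[g(x,y,.024) for x in(.045,-.055) for y in(-.008,.008)]+[g(.145,y,.007) for y in(-.009,.009)]
crop(d,385,170,465,270,6,"pics/lev1.png",P);crop(s,170,190,240,275,7,"pics/levs1.png",P)
# jar, box etc
for n,u,v in(("jar",405,132),("box",492,227),("va",214,275),("vb",363,272),("blue1",257,267),("cap",306,223)): print(n,pix2w(d,u,v,.03))
```

```text
meter [ 0.60074344  0.02322197 -0.12347468] [-1.5 -0.9 -0.  -0.7 -0.  -0.7 -2.2 -0.7  1.1 -3.6  0.1 -2.2 -2.2 -2.4]
idx -0.04008117086553286 0.07776362535993642
idx -0.036996978998015115 0.08260901357508312
lever [ 0.49278877 -0.32995029  0.2577542 ] 14.768227633072343 [ 0.5 -1.3 -0.6 -0.5 -0.4  1.8  1.   1.2 -1.4 -1.5 -1.1 -0.4 -0.2 -2.1
 -0.4 -1.6]
jar [ 0.74093219 -0.27095782  0.03      ]
box [ 0.51316448 -0.4654448   0.03      ]
va [0.40173842 0.17183853 0.03      ]
vb [ 0.40910963 -0.1674995   0.03      ]
blue1 [0.42014308 0.074123   0.03      ]
cap [ 0.5221033  -0.03731871  0.03      ]
```

```bash
python3 -c "
import cv2,numpy as np
L=[cv2.imread('pics/'+n) for n in('met1.png','lev1.png')]
h=max(i.shape[0] for i in L)
o=np.hstack([cv2.copyMakeBorder(i,0,h-i.shape[0],0,0,0) for i in L]);cv2.imwrite('pics/c1.png',cv2.resize(o,None,fx=.74,fy=.74))
cv2.imwrite('pics/c2.png',cv2.imread('pics/mets1.png'))"
```

```text
(no output)
```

View pics/c1.png

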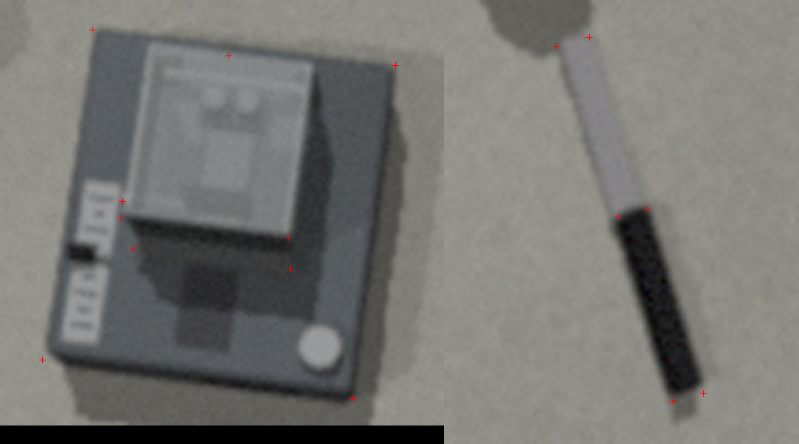

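View pics/mets1.png

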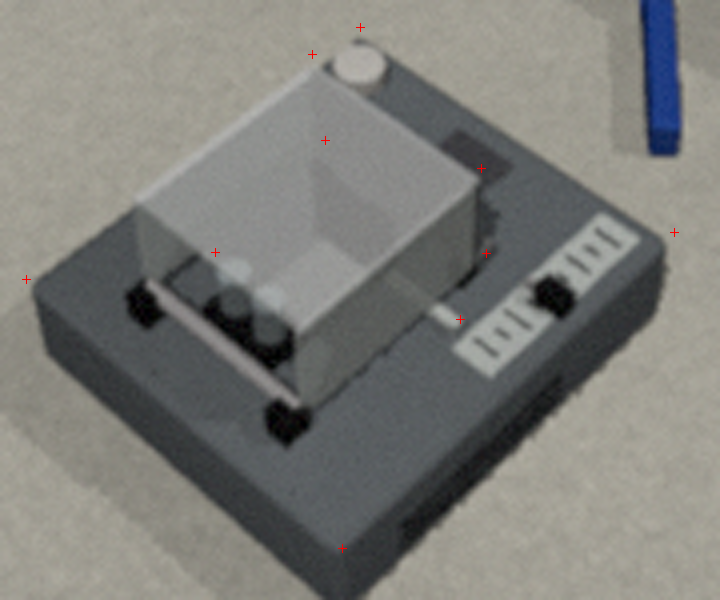

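View pics/levs1.png

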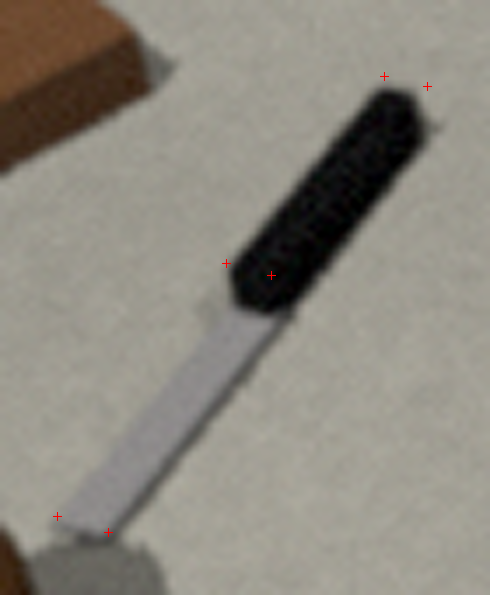

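Run:
```python
from h import *
from scipy.optimize import least_squares
d=np.load("top0.npy",allow_pickle=True).item(); s=np.load("scene0.npy",allow_pickle=True).item()
def edgepts(cam,p,edges,w=6):
    g=cv2.GaussianBlur(cv2.cvtColor(cam["color"],cv2.COLOR_RGB2GRAY).astype(np.float32),(0,0),1.0)
    f=meterpts(*p); out=[]
    for (a,b,sgn) in edges:
        a=np.array(a);b=np.array(b)
        for t in np.linspace(.12,.88,25):
            m=a+(b-a)*t
            n=np.array([np.sign(m[0]) if a[0]==b[0] else 0,np.sign(m[1]) if a[1]==b[1] else 0])
            q=w2pix(cam,f(m[0],m[1],.06)); q2=w2pix(cam,f(m[0]+n[0]*.01,m[1]+n[1]*.01,.06)); dr=(q2-q)/np.linalg.norm(q2-q)
            ts=np.arange(-w,w+.01,.25); pr=cv2.remap(g,(q[0]+dr[0]*ts).astype(np.float32)[None],(q[1]+dr[1]*ts).astype(np.float32)[None],cv2.INTER_LINEAR)[0]
            gr=np.gradient(pr)*sgn; i=np.argmax(gr)
            if gr[i]>1.2: out.append((m,q+dr*ts[i],dr))
    return out
A,B,C,D=(.105,.095),(.105,-.095),(-.105,-.095),(-.105,.095)
p=np.array([.6007,.0232,-.1235])
for it in range(3):
    et=edgepts(d,p,[(A,D,1),(A,B,1)] )+edgepts(d,p,[(D,C,-1),(B,C,-1)],4)
    es=edgepts(s,p,[(C,B,1),(C,D,1)],4)+edgepts(s,p,[(A,D,-1),(A,B,-1)],4)
    def R(p,L,cam): 
        f=meterpts(*p); return [ (w2pix(cam,f(m[0],m[1],.06))-q)@dr for m,q,dr in L]
    ot=least_squares(R,p,args=(et,d),loss='soft_l1',f_scale=.3); os_=least_squares(R,p,args=(es,s),loss='soft_l1',f_scale=.3)
    print("top",ot.x.round(4),len(et),np.std(R(ot.x,et,d)),"scene",os_.x.round(4),len(es),np.std(R(os_.x,es,s)))
f=meterpts(*ot.x)
P=[f(x,y,.06) for x in(-.105,.105) for y in(-.095,.095)]+[f(-.028,y,.128) for y in(-.048,.048)]+[f(-.003,.06,.066),f(.075,0.048,.128),f(.075,-.048,.128),f(-.033,.048,.072)]
crop(d,220,130,340,245,5,"pics/met2.png",P)
f=meterpts(*os_.x);P=[f(x,y,.06) for x in(-.105,.105) for y in(-.095,.095)]+[f(-.028,y,.128) for y in(-.048,.048)]+[f(-.003,.06,.066),f(.075,0.048,.128),f(.075,-.048,.128),f(-.041,.048,.072)]
crop(s,225,245,405,395,4,"pics/mets2.png",P)
```

```text
top [ 0.6048  0.0242 -0.1459] 99 0.5258455146025942 scene [ 0.605   0.0255 -0.1281] 100 1.5096716486875894
top [ 0.6048  0.0242 -0.1459] 99 0.5258455146025942 scene [ 0.605   0.0255 -0.1281] 100 1.5096716486875894
top [ 0.6048  0.0242 -0.1459] 99 0.5258455146025942 scene [ 0.605   0.0255 -0.1281] 100 1.5096716486875894
```

View pics/met2.png

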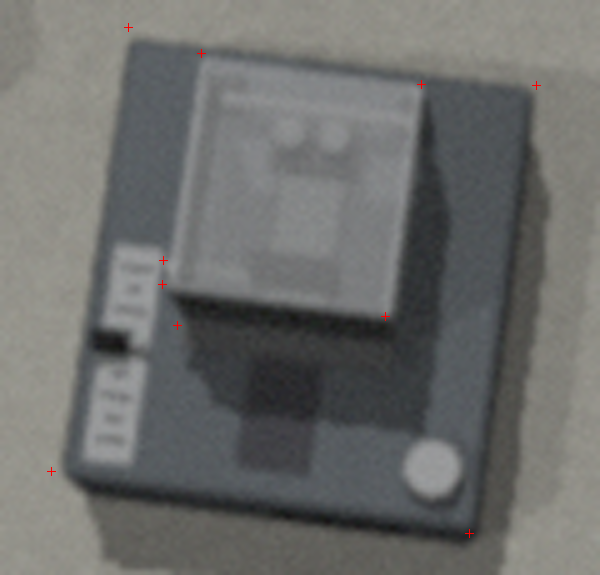

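View pics/mets2.png

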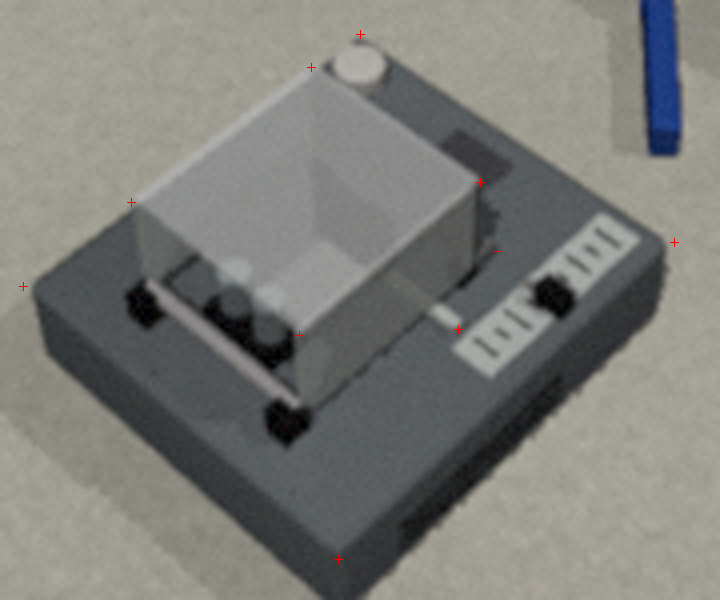

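Run:
```python
from h import *
from scipy.optimize import least_squares
d=np.load("top0.npy",allow_pickle=True).item(); s=np.load("scene0.npy",allow_pickle=True).item()
H=[(.075,.048,.128),(.075,-.048,.128),(-.028,-.048,.128),(-.028,.048,.128)]
D=[(.105,.095,.06),(.105,-.095,.06),(-.105,-.095,.06),(-.105,.095,.06)]
C=(-.082,-.074,.072)
T=list(zip(H,[(203,57),(425,85),(393,320),(170,295)]))+list(zip(D,[(130,40),(534,88),(476,539),(64,490)]))+[(C,(432,468))]
S=list(zip(H,[(297,335),(135,205),(318,68),(480,183)]))+list(zip(D,[(340,553),(30,285),(358,36),(670,243)]))+[(C,(360,62))]
def res(p,offs=True):
    f=meterpts(*p[:3]); r=[]
    o=p[3:] if offs else np.zeros(4)
    for q,(u,v) in T: r+=list(w2pix(d,f(*q))+o[:2]-[u/5+220,v/5+130])
    for q,(u,v) in S: r+=list(w2pix(s,f(*q))+o[2:4]-[u/4+225,v/4+245])
    return np.array(r+list(o*.5))
for name,k in(("both",slice(0,36)),("top",slice(0,18)),("scene",slice(18,36))):
    for offs in (0,1):
        if offs and name!="both": continue
        o=least_squares(lambda p:np.r_[res(p,offs)[k],(p[3:]*.5)],[.6,.02,-.12,0,0,0,0],loss='soft_l1')
        print(name,offs,o.x.round(4),np.sqrt(np.mean(res(o.x,offs)[k]**2)))
        if name=="both":print(res(o.x,offs)[:36].reshape(-1,2).round(1).tolist())
```

```text
both 0 [ 0.6026  0.0243 -0.1273  0.      0.      0.      0.    ] 1.3740925728574014
[[-1.5, 0.1], [-1.7, -0.0], [-1.7, -0.6], [-1.8, -1.2], [-1.7, -1.4], [-0.7, -0.9], [-0.9, -1.4], [-2.4, -2.3], [-0.2, 0.7], [0.6, -1.7], [-0.9, -2.4], [-1.8, -1.8], [-0.2, -1.7], [-0.5, -0.4], [-1.8, -1.2], [0.2, -1.9], [0.6, -1.9], [-0.8, -1.3]]
both 1 [ 0.6011  0.0224 -0.1272  0.5782  0.1175  0.8026  2.632 ] 0.7098741216318271
[[-0.0, 0.9], [-0.3, 0.8], [-0.2, 0.2], [-0.4, -0.4], [-0.4, -0.6], [0.6, -0.2], [0.5, -0.6], [-1.0, -1.5], [1.3, 1.5], [1.0, -0.4], [-0.4, -0.9], [-1.3, -0.1], [0.1, -0.2], [-0.0, 0.8], [-1.2, 0.4], [0.7, -0.2], [0.9, -0.3], [-0.3, 0.4]]
top 0 [ 0.6008  0.021  -0.1235  0.      0.      0.      0.    ] 0.7507039527041333
scene 0 [ 0.6048  0.027  -0.1301  0.      0.      0.      0.    ] 0.8144417946967324
```

```bash
cat >> h.py <<'E'
def cur():
    s=telemetry.state(); w,x,y,z=s["tcp_rot"]
    h=np.degrees(np.arctan2(2*(x*y+w*z),1-2*(y*y+z*z))); return s,h
def go(x,y,z,head):
    s,h=cur(); p=s["tool_pos"]; e=np.array([x,y,z])-p; c,sn=np.cos(np.radians(h)),np.sin(np.radians(h))
    t=-((head-h+180)%360-180)
    print("t %.2f pos %s h %.2f open %.4f F %s q6 %.2f -> mm"%(s["time"],(p*1000).round(1),h,s["opening"],s["force"].round(1),s["qpos"][5]),(1000*np.array([e[0]*c+e[1]*sn,e[0]*sn-e[1]*c,-e[2]])).round(1),"turn %.2f"%t)
E
python3 -c "
from h import *
go(.493,-.33,.15,104.8)"
```

```text
t 0.20 pos [154.3 631.  230.5] h 76.26 open 0.0854 F [-0.4  1.6  0.8] q6 -0.08 -> mm [-853.1  557.3   80.5] turn -28.54
```

>>> drive_tool:
  targets:
    - [[-0.853,0.557,0.0,-28.5],[-0.853,0.557,0.0,-28.5],[-0.853,0.557,0.0,-28.5],[-0.853,0.557,0.0,-28.5],[-0.853,0.557,0.0,-28.5]]
  fingers: 1
  newtons: 100

```text
time: 0.62
tool_pos: [0.2237, 0.433, 0.2308]
tcp_rot: [0.0, 0.608, 0.794, -0.0]
force: [0.8, 0.4, 0.0]
opening: 0.0852
```

```bash
python3 -c "
from h import *
go(.493,-.33,.15,104.8)"
```

```text
t 0.62 pos [223.7 433.  230.8] h 105.05 open 0.0852 F [0.8 0.4 0. ] q6 -0.85 -> mm [-806.8   62.    80.8] turn 0.25
```

>>> drive_tool:
  targets:
    - [[-0.807,0.062,0.0,0],[-0.807,0.062,0.0,0],[-0.807,0.062,0.0,0],[-0.807,0.062,0.0,0],[-0.807,0.062,0.0,0]]

```text
time: 1.03
tool_pos: [0.2919, 0.2363, 0.2312]
tcp_rot: [0.0, 0.61, 0.792, 0.0]
force: [1.1, -0.2, 0.5]
opening: 0.0852
```

>>> drive_tool:
  targets:
    - [[-0.6,0.046,0.03,0],[-0.6,0.046,0.03,0],[-0.6,0.046,0.03,0],[-0.6,0.046,0.03,0],[-0.6,0.046,0.03,0]]

```text
time: 1.45
tool_pos: [0.3602, 0.0395, 0.2211]
tcp_rot: [0.001, 0.61, 0.792, 0.001]
force: [1.5, 0.4, -0.3]
opening: 0.0852
```

>>> drive_tool:
  targets:
    - [[-0.4,0.03,0.03,0],[-0.4,0.03,0.03,0],[-0.4,0.03,0.03,0],[-0.4,0.03,0.03,0],[-0.4,0.03,0.03,0]]

```text
time: 1.87
tool_pos: [0.4281, -0.1572, 0.2053]
tcp_rot: [0.0, 0.611, 0.792, 0.0]
force: [0.8, 1.1, 0.8]
opening: 0.0855
```

```bash
python3 -c "
from h import *
go(.493,-.33,.10,104.8)"
```

```text
t 1.87 pos [ 428.1 -157.2  205.3] h 104.70 open 0.0855 F [0.8 1.1 0.8] q6 -2.30 -> mm [-183.6   19.   105.3] turn -0.10
```

>>> drive_tool:
  targets:
    - [[-0.184,0.019,0.04,0],[-0.184,0.019,0.04,0],[-0.184,0.019,0.04,0],[-0.184,0.019,0.06,0],[-0.184,0.019,0.105,0]]

```text
time: 2.28
tool_pos: [0.4938, -0.3256, 0.1255]
tcp_rot: [0.006, 0.611, 0.791, -0.0]
force: [-0.1, -1.0, 1.0]
opening: 0.0853
```

>>> drive_tool:
  targets:
    - [[0,0,0.045,0],[0,0,0.045,0],[0,0,0.045,0]]

```text
time: 2.53
tool_pos: [0.4876, -0.3176, 0.0725]
tcp_rot: [-0.004, 0.611, 0.792, 0.0]
force: [0.1, 0.0, -0.6]
opening: 0.0856
```

```bash
python3 -c "
from h import *
go(.493,-.33,.10,104.8)
s=cap('scene');d=cap('top'); p=telemetry.state()['tool_pos']
crop(d,360,160,480,280,5,'pics/a.png',[p]);crop(s,140,160,260,280,5,'pics/b.png',[p])
cv2.imwrite('pics/ab1.png',cv2.resize(np.hstack([cv2.imread('pics/a.png'),cv2.imread('pics/b.png')]),None,fx=.66,fy=.66))"
```

```text
t 2.53 pos [ 487.6 -317.6   72.5] h 104.74 open 0.0856 F [ 0.1  0.  -0.6] q6 -2.50 -> mm [-13.4   2.1 -27.5] turn -0.06
```

View pics/ab1.png

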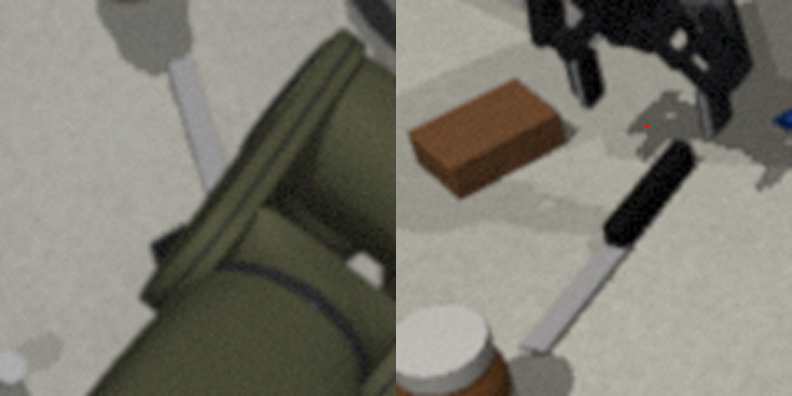

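>>> drive_tool:
  targets:
    - [[0,0,0,0],[0,0,0,0]]

```text
time: 2.8
tool_pos: [0.4917, -0.3201, 0.0797]
tcp_rot: [0.003, 0.61, 0.792, -0.0]
force: [0.3, -0.0, 0.6]
opening: 0.0852
```

```bash
python3 -c "
from h import *
go(.493,-.33,.06,104.8)
s=cap('scene'); p=telemetry.state()['tool_pos']
crop(s,140,160,260,280,6,'pics/b2.png',[p,p+[0,0,0.02]])"
```

```text
t 2.80 pos [ 491.7 -320.1   79.7] h 104.81 open 0.0852 F [ 0.3 -0.   0.6] q6 -2.50 -> mm [-9.9 -1.3 19.7] turn 0.01
```

View pics/b2.png

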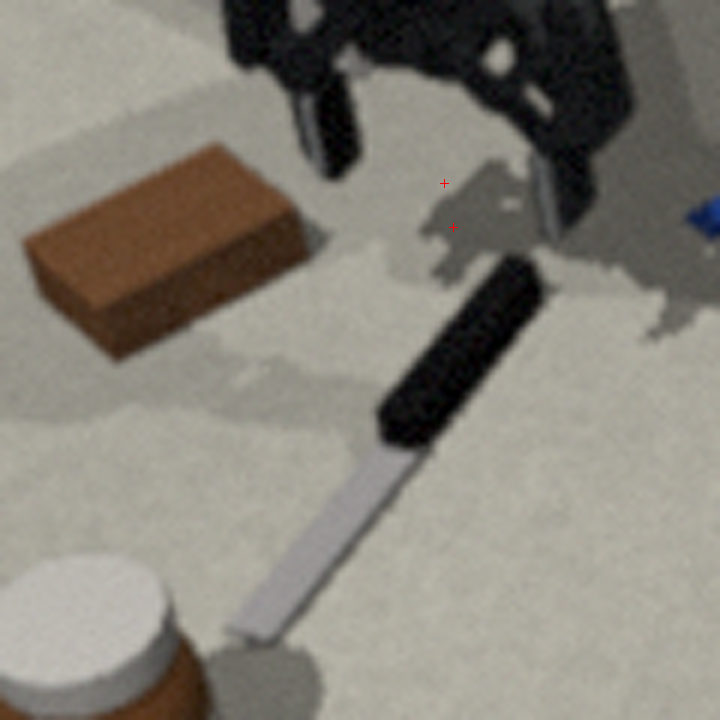

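>>> drive_tool:
  targets:
    - [[-0.01,-0.001,0.02,0],[-0.01,-0.001,0.045,0],[-0.01,-0.001,0.06,0],[-0.01,-0.001,0.06,0],[-0.01,-0.001,0.06,0]]

```text
time: 3.27
tool_pos: [0.4916, -0.3291, 0.0167]
tcp_rot: [-0.0, 0.61, 0.792, -0.0]
force: [0.4, 0.1, 0.6]
opening: 0.0852
```

```bash
python3 -c "
from h import *
go(.493,-.33,.005,104.8)
s=cap('scene'); p=telemetry.state()['tool_pos']
crop(s,140,160,260,280,6,'pics/b3.png',[p,p+[0,0,0.013]])"
```

```text
t 3.27 pos [ 491.6 -329.1   16.7] h 104.78 open 0.0852 F [0.4 0.1 0.6] q6 -2.51 -> mm [-1.3  1.1 11.7] turn -0.02
```

View pics/b3.png

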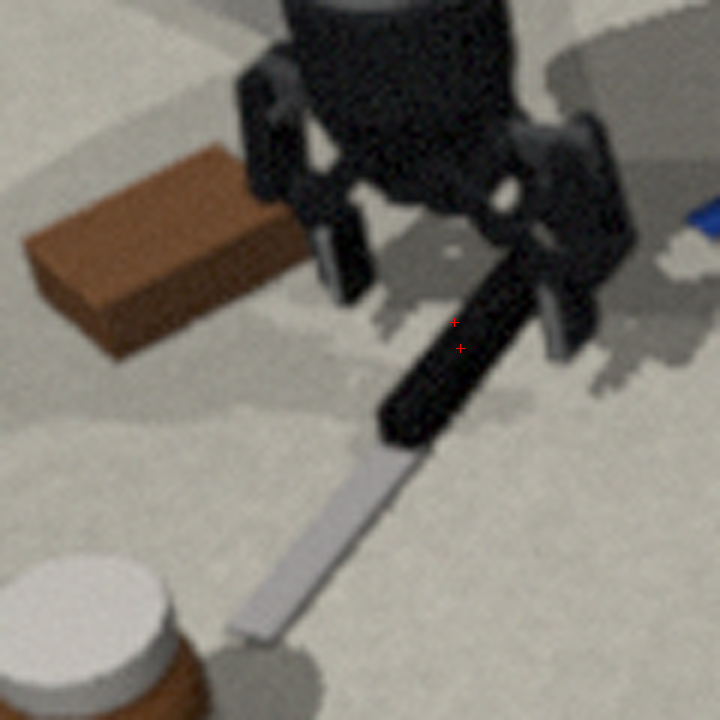

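>>> drive_tool:
  targets:
    - [[-0.001,0.001,0.012,0],[-0.001,0.001,0.012,0],[-0.001,0.001,0.012,0]]

```text
time: 3.57
tool_pos: [0.4929, -0.3299, 0.0043]
tcp_rot: [-0.0, 0.61, 0.792, 0.0]
force: [-0.1, 0.2, -0.4]
opening: 0.0855
```

>>> drive_tool:
  targets:
    - [[0,0,0,0],[0,0,0,0],[0,0,0,0],[0,0,0,0],[0,0,0,0]]
  fingers: -1
  newtons: 100

```text
time: 3.98
tool_pos: [0.4929, -0.33, 0.0044]
tcp_rot: [0.0, 0.61, 0.792, 0.0]
force: [-0.7, -0.2, 0.7]
opening: 0.0255
```

>>> drive_tool:
  targets:
    - [[0,0,0,0],[0,0,0,0],[0,0,0,0],[0,0,0,0],[0,0,0,0]]

```text
time: 4.4
tool_pos: [0.4932, -0.3303, 0.0048]
tcp_rot: [0.001, 0.61, 0.792, -0.0]
force: [-0.6, -0.9, 4.0]
opening: 0.0138
```

```bash
python3 -c "
from h import *
go(.493,-.33,.005,104.8)
s=cap('scene'); p=telemetry.state()['tool_pos']
crop(s,140,160,260,280,6,'pics/b4.png',[p])"
```

```text
t 4.40 pos [ 493.2 -330.3    4.8] h 104.76 open 0.0138 F [-0.6 -0.9  4. ] q6 -2.51 -> mm [ 0.4 -0.1 -0.2] turn -0.04
```

View pics/b4.png

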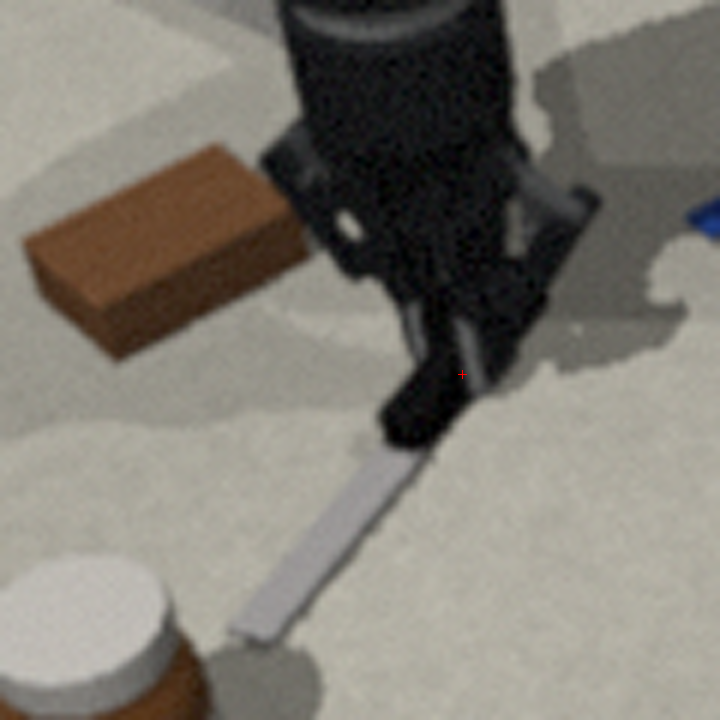

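>>> drive_tool:
  targets:
    - [[0,0,-0.02,0],[0,0,-0.05,0],[0,0,-0.09,0],[0,0,-0.13,0],[0,0,-0.17,0]]

```text
time: 4.87
tool_pos: [0.4918, -0.329, 0.1741]
tcp_rot: [-0.002, 0.61, 0.792, 0.0]
force: [0.6, -0.1, -1.1]
opening: 0.0135
```

>>> drive_tool:
  targets:
    - [[0,0,0,0],[0,0,0,7],[0,0,0,14],[0,0,0,22],[0,0,0,22]]

```text
time: 5.28
tool_pos: [0.4922, -0.3294, 0.1727]
tcp_rot: [-0.001, 0.751, 0.66, -0.0]
force: [-0.0, -0.2, -1.8]
opening: 0.0141
```

```bash
python3 -c "
from h import *
go(.394,.0505,.175,82.7)"
```

```text
t 5.28 pos [ 492.2 -329.4  172.7] h 82.61 open 0.0141 F [-0.  -0.2 -1.8] q6 -2.12 -> mm [ 364.1 -146.2   -2.3] turn -0.09
```

>>> drive_tool:
  targets:
    - [[0.02,-0.008,0,0],[0.055,-0.022,0,0],[0.09,-0.036,0,0],[0.125,-0.05,0,0],[0.16,-0.064,0,0]]

```text
time: 5.7
tool_pos: [0.4483, -0.1615, 0.173]
tcp_rot: [-0.001, 0.75, 0.662, -0.0]
force: [0.6, 0.3, -1.4]
opening: 0.0135
```

>>> drive_tool:
  targets:
    - [[0.035,-0.014,0,0],[0.07,-0.028,0,0],[0.105,-0.042,0,0],[0.14,-0.056,0,0],[0.17,-0.069,0,0]]

```text
time: 6.12
tool_pos: [0.401, 0.0161, 0.1733]
tcp_rot: [-0.001, 0.749, 0.662, -0.0]
force: [-0.5, 0.4, -1.7]
opening: 0.0137
```

>>> drive_tool:
  targets:
    - [[0.02,-0.008,0,0],[0.034,-0.013,0,0],[0.034,-0.013,0,0],[0.034,-0.013,0,0]]

```text
time: 6.45
tool_pos: [0.3933, 0.0499, 0.1735]
tcp_rot: [-0.0, 0.749, 0.662, -0.0]
force: [0.1, 0.6, -1.2]
opening: 0.0139
```

```bash
python3 -c "
from h import *
go(.394,.0505,.095,82.7)
s=cap('scene');d=cap('top'); p=telemetry.state()['tool_pos']
cv2.imwrite('pics/s5.png',s['color'][:,:,::-1]);cv2.imwrite('pics/d5.png',d['color'][:,:,::-1])"
```

```text
t 6.45 pos [393.3  49.9 173.5] h 82.98 open 0.0139 F [ 0.1  0.6 -1.2] q6 -1.46 -> mm [ 0.6  0.6 78.5] turn 0.28
```

View pics/s5.png

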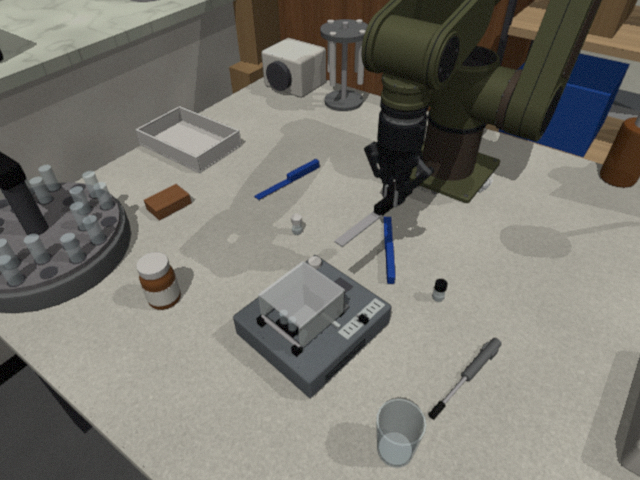

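View pics/d5.png

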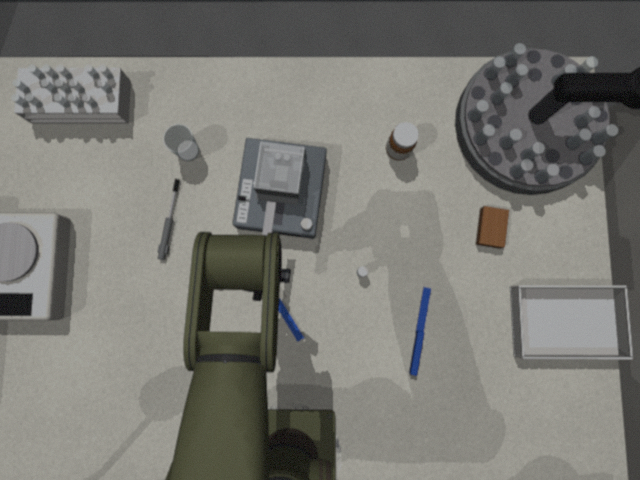

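>>> drive_tool:
  targets:
    - [[0,0,0.03,0],[0,0,0.06,0],[0,0,0.08,0],[0,0,0.08,0],[0,0,0.08,0]]

```text
time: 6.97
tool_pos: [0.3931, 0.0487, 0.0933]
tcp_rot: [-0.001, 0.751, 0.661, -0.001]
force: [0.3, -0.5, -0.8]
opening: 0.0138
```

```bash
python3 -c "
from h import *
go(.394,.0505,.065,82.7)
s=cap('scene');d=cap('top'); p=telemetry.state()['tool_pos']
h=np.radians(cur()[1]-90); t=p+[.145*np.cos(h),.145*np.sin(h),.0055-.0048]
print(t)
n=np.array([-np.sin(h),np.cos(h),0])*.009
crop(d,230,130,330,240,6,'pics/d6.png',[t+n,t-n]);crop(s,225,205,405,355,4,'pics/s6.png',[t+n,t-n])"
```

```text
t 6.97 pos [393.1  48.7  93.3] h 82.69 open 0.0138 F [ 0.3 -0.5 -0.8] q6 -1.46 -> mm [ 1.9  0.6 28.3] turn -0.01
[0.53901519 0.03060458 0.09653412]
```

View pics/s6.png

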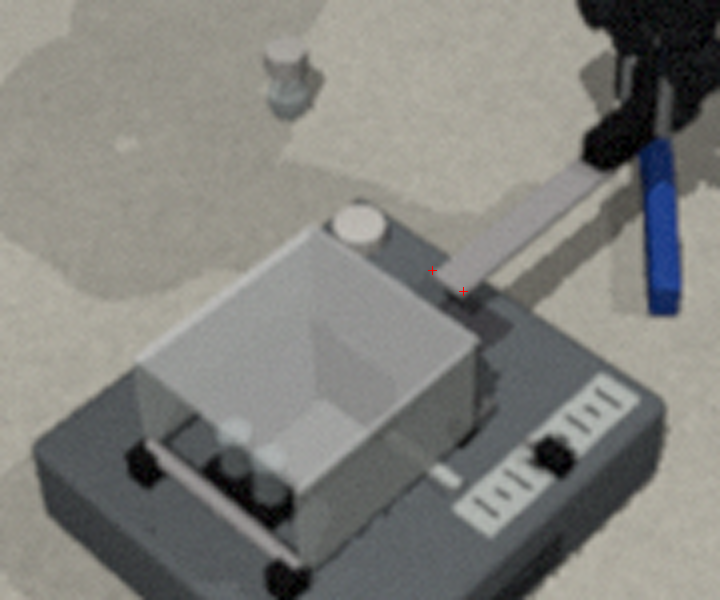

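View pics/d6.png

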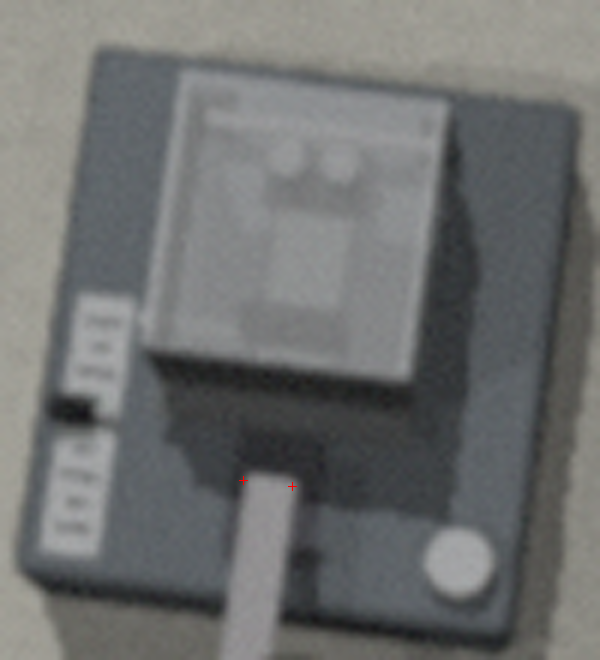

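```bash
python3 -c "
from h import *
s=np.load('scene0.npy',allow_pickle=True).item();d=np.load('top0.npy',allow_pickle=True).item()
def rel(w,m):
    e=w[:2]-m[:2];c,q=np.cos(m[2]),np.sin(m[2]);return c*e[0]+q*e[1],-q*e[0]+c*e[1]
print(rel(pix2w(s,454/4+225,290.5/4+205,.098),(.6048,.027,-.1301)))
print(rel(pix2w(d,272.5/6+230,475/6+130,.098),(.6008,.021,-.1235)))
for m,c,a in(((.6048,.027,-.1301),s,'s'),((.6008,.021,-.1235),d,'d')):
    f=meterpts(*m); P=[f(-.041,y,.073) for y in(-.048,0,.048)]+[f(-.025,y,.073) for y in(-.048,.048)]
    if a=='d': crop(cap('top'),230,130,330,240,6,'pics/d7.png',P)
    else: crop(cap('scene'),270,225,380,325,6,'pics/s7.png',P)
"
```

```text
(np.float64(-0.06208616700285425), np.float64(0.0031313781127378804))
(np.float64(-0.060427684217742944), np.float64(-0.0005040117994849569))
```

View pics/s7.png

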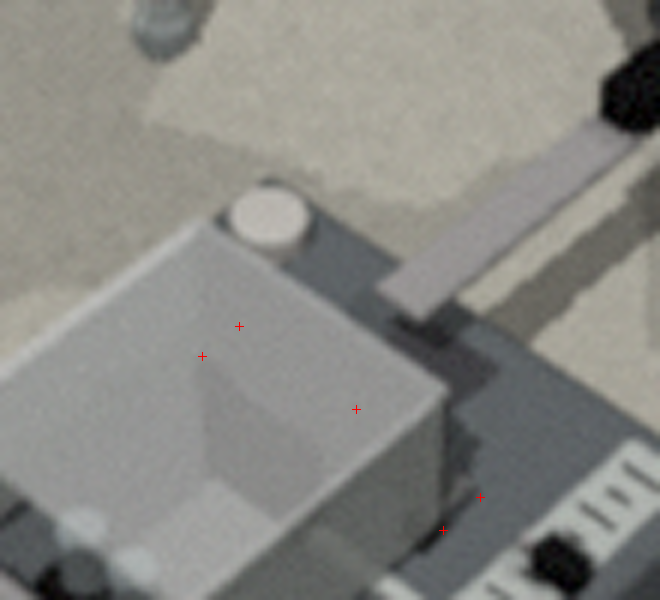

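View pics/d7.png

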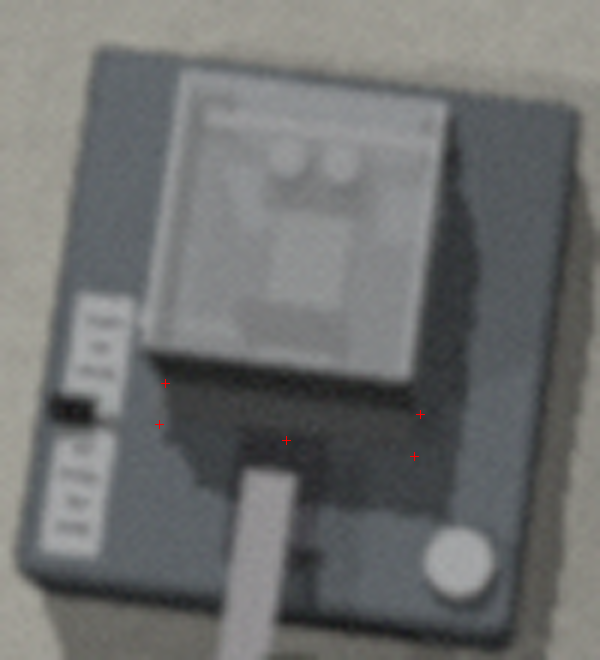

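>>> drive_tool:
  targets:
    - [[0,0,0.015,0],[0,0,0.028,0],[0,0,0.028,0],[0,0,0.028,0],[0,0,0.028,0]]

```text
time: 7.58
tool_pos: [0.3949, 0.0495, 0.0676]
tcp_rot: [0.001, 0.75, 0.661, 0.001]
force: [0.8, -0.6, -1.5]
opening: 0.0141
```

```bash
python3 -c "
from h import *
go(.394,.0505,.065,82.7)
s=cap('scene');d=cap('top')
crop(d,230,130,330,240,6,'pics/d8.png');crop(s,270,225,380,325,6,'pics/s8.png')"
```

```text
t 7.58 pos [394.9  49.5  67.6] h 82.77 open 0.0141 F [ 0.8 -0.6 -1.5] q6 -1.45 -> mm [ 0.9 -1.   2.6] turn 0.07
```

View pics/s8.png

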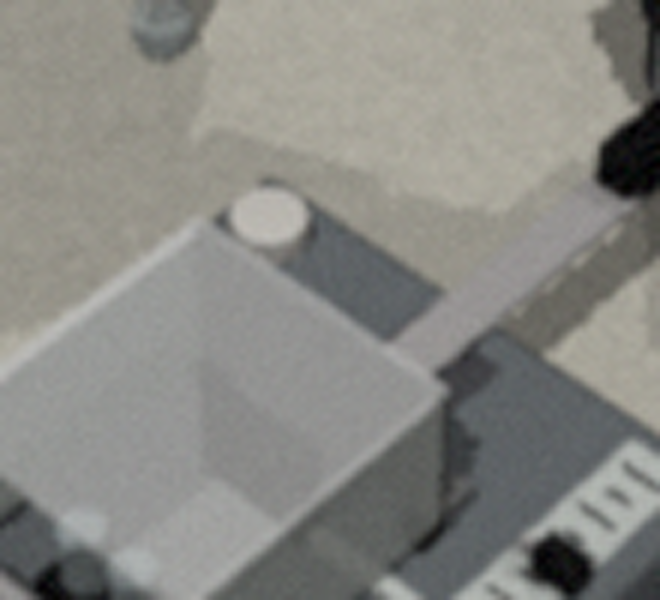

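>>> drive_tool:
  targets:
    - [[0,0,0.003,0],[0,0,0.003,0],[0,0,0.003,0]]

```text
time: 7.93
tool_pos: [0.3939, 0.0495, 0.0633]
tcp_rot: [0.0, 0.75, 0.661, 0.0]
force: [0.3, -0.4, -1.8]
opening: 0.0136
```

```bash
python3 -c "
from h import *
go(.394,.0505,.065,82.7)
d=cap('top');go(.394,.0505,.065,82.7)
crop(d,230,130,330,240,6,'pics/d9.png')"
```

```text
t 7.93 pos [393.9  49.5  63.3] h 82.76 open 0.0136 F [ 0.3 -0.4 -1.8] q6 -1.45 -> mm [ 1.   0.  -1.7] turn 0.06
t 7.98 pos [393.8  49.5  63.3] h 82.76 open 0.0134 F [-0.6 -0.2 -1.7] q6 -1.45 -> mm [ 1.   0.  -1.7] turn 0.06
```

View pics/d9.png

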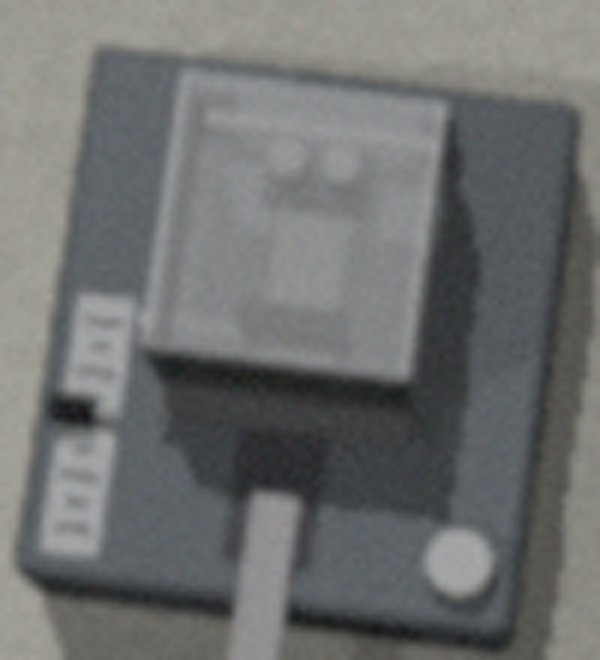

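```bash
python3 -c "
from h import *
d=np.load('top0.npy',allow_pickle=True).item()
def rel(w,m):
    e=w[:2]-m[:2];c,q=np.cos(m[2]),np.sin(m[2]);return c*e[0]+q*e[1],-q*e[0]+c*e[1]
print(rel(pix2w(d,274/6+230,492/6+130,.0655),(.6008,.021,-.1235)))
"
```

```text
(np.float64(-0.06055969994568471), np.float64(0.0016342044003591332))
```

>>> drive_tool:
  targets:
    - [[-0.0,0.008,-0.0015,0],[-0.0,0.016,-0.0015,0],[-0.0,0.024,-0.0015,0],[-0.0,0.031,-0.0015,0],[-0.0,0.031,-0.0015,0]]

```text
time: 8.4
tool_pos: [0.4265, 0.0454, 0.0652]
tcp_rot: [0.0, 0.75, 0.661, 0.0]
force: [0.4, 0.8, -0.9]
opening: 0.0134
```

>>> drive_tool:
  targets:
    - [[0,0,0,0],[0,0,0,0]]

```text
time: 8.57
tool_pos: [0.4244, 0.0456, 0.0644]
tcp_rot: [-0.0, 0.75, 0.661, -0.0]
force: [-0.3, -0.1, -2.5]
opening: 0.0138
```

```bash
python3 -c "
from h import *
go(.394,.0505,.065,82.7)
s=cap('scene');d=cap('top')
crop(d,230,130,330,240,6,'pics/d10.png');crop(s,270,225,380,325,6,'pics/s10.png')"
```

```text
t 8.57 pos [424.4  45.6  64.4] h 82.76 open 0.0138 F [-0.3 -0.1 -2.5] q6 -1.46 -> mm [  1.  -30.8  -0.6] turn 0.06
```

View pics/d10.png

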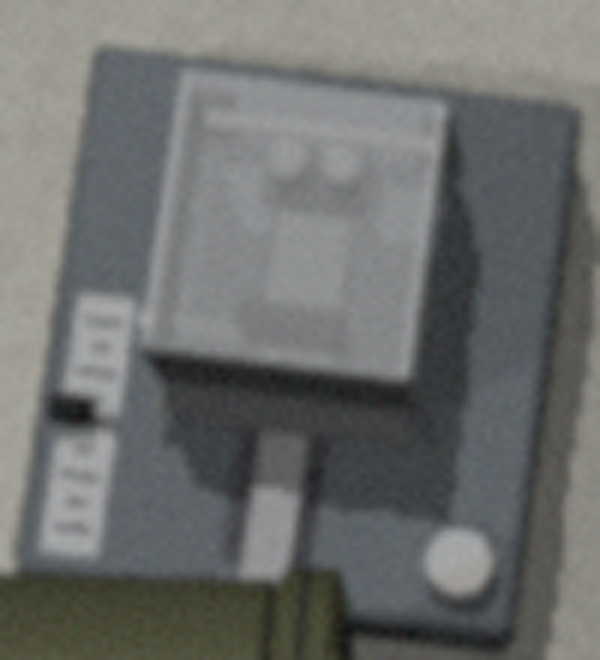

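View pics/s10.png

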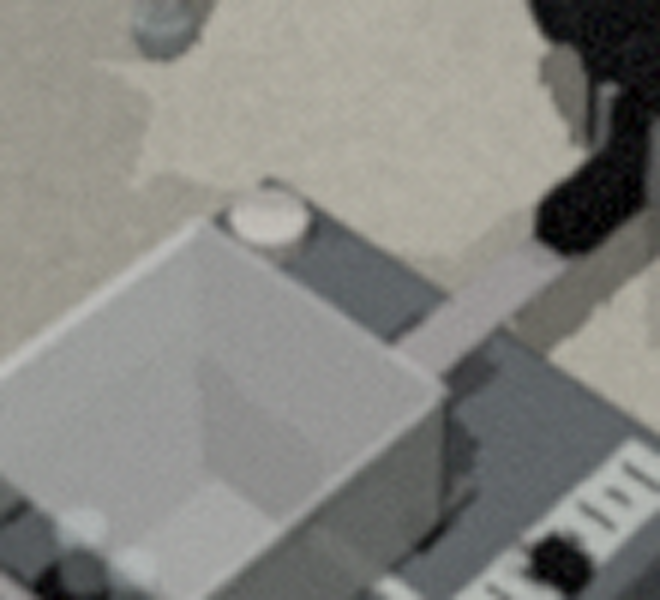

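>>> drive_tool:
  targets:
    - [[0,0,-0.006,0],[0,0.0005,-0.016,0],[0,0.002,-0.026,0],[0,0.005,-0.036,0],[0,0.008,-0.046,0]]

```text
time: 9.08
tool_pos: [0.4328, 0.0446, 0.1121]
tcp_rot: [0.0, 0.75, 0.661, 0.0]
force: [0.7, -0.1, -3.3]
opening: 0.0133
```

```bash
python3 -c "
from h import *
go(.394,.0505,.065,82.7)
s=cap('scene');go(.394,.0505,.065,82.7)
crop(s,225,185,405,335,4,'pics/s11.png')"
```

```text
t 9.08 pos [432.8  44.6 112.1] h 82.76 open 0.0133 F [ 0.7 -0.1 -3.3] q6 -1.47 -> mm [  1.  -39.2  47.1] turn 0.06
t 9.13 pos [435.   44.5 114.7] h 82.76 open 0.0138 F [ 0.6 -0.2 -0.7] q6 -1.47 -> mm [  0.8 -41.5  49.7] turn 0.06
```

View pics/s11.png

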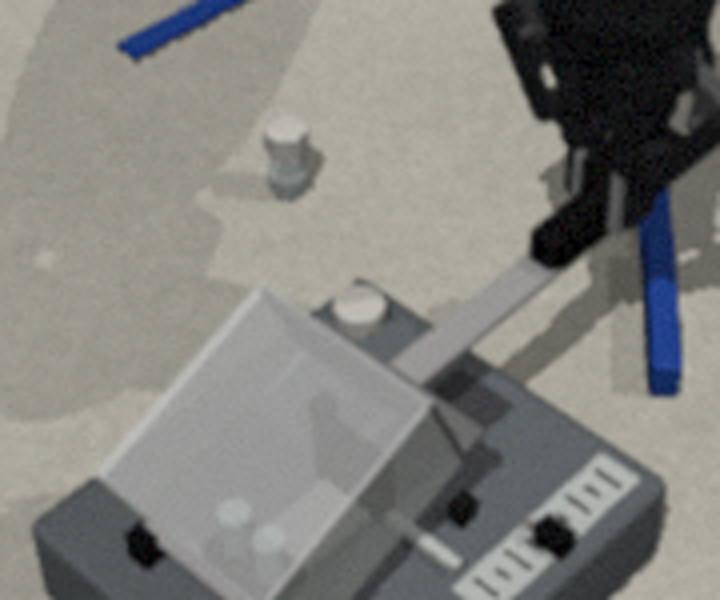

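>>> drive_tool:
  targets:
    - [[0,0.0045,-0.0095,0],[0,0.01,-0.0185,0],[0,0.0165,-0.0265,0],[0,0.0235,-0.0345,0],[0,0.0315,-0.0415,0]]

```text
time: 9.55
tool_pos: [0.4648, 0.0405, 0.1534]
tcp_rot: [0.0, 0.75, 0.661, 0.0]
force: [-0.8, 0.7, -1.8]
opening: 0.0138
```

>>> drive_tool:
  targets:
    - [[0,0.0085,-0.006,0],[0,0.0175,-0.0115,0],[0,0.027,-0.0155,0],[0,0.037,-0.019,0]]

```text
time: 9.88
tool_pos: [0.5018, 0.0358, 0.1718]
tcp_rot: [0.0, 0.75, 0.661, 0.0]
force: [-0.7, -0.0, -0.6]
opening: 0.0139
```

```bash
python3 -c "
from h import *
go(.394,.0505,.065,82.7)
s=cap('scene');go(.394,.0505,.065,82.7)
crop(s,225,165,405,315,4,'pics/s12.png')"
```

```text
t 9.88 pos [501.8  35.8 171.8] h 82.76 open 0.0139 F [-0.7 -0.  -0.6] q6 -1.48 -> mm [   1.  -108.8  106.8] turn 0.06
t 9.93 pos [503.7  35.5 172.7] h 82.74 open 0.0138 F [ 0.2 -0.9 -0.8] q6 -1.48 -> mm [   1.  -110.7  107.7] turn 0.04
```

View pics/s12.png

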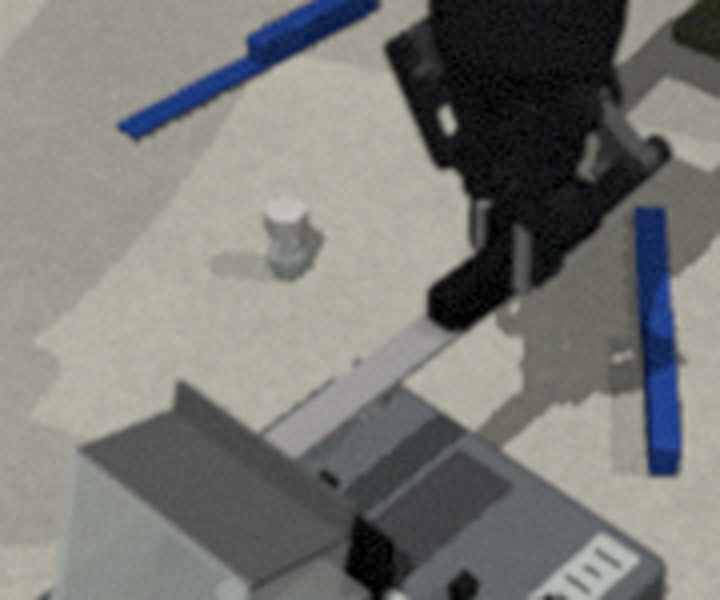

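>>> drive_tool:
  targets:
    - [[0,0.0103,-0.0015,0],[0,0.0207,-0.002,0],[0,0.031,-0.002,0],[0,0.031,-0.002,0]]

```text
time: 10.27
tool_pos: [0.5332, 0.0317, 0.1732]
tcp_rot: [0.0, 0.75, 0.661, 0.0]
force: [-0.6, -0.7, -0.5]
opening: 0.0139
```

```bash
python3 -c "
from h import *
go(.394,.0505,.065,82.7)
s=cap('scene');d=cap('top');go(.394,.0505,.065,82.7)
crop(s,205,185,405,335,4,'pics/s13.png');crop(d,220,110,330,220,5,'pics/d13.png')"
```

```text
t 10.27 pos [533.2  31.7 173.2] h 82.74 open 0.0139 F [-0.6 -0.7 -0.5] q6 -1.49 -> mm [   1.  -140.4  108.2] turn 0.04
t 10.37 pos [531.5  32.  172.8] h 82.75 open 0.0137 F [ 0.4  0.7 -2.1] q6 -1.49 -> mm [   1.  -138.8  107.8] turn 0.05
```

View pics/s13.png

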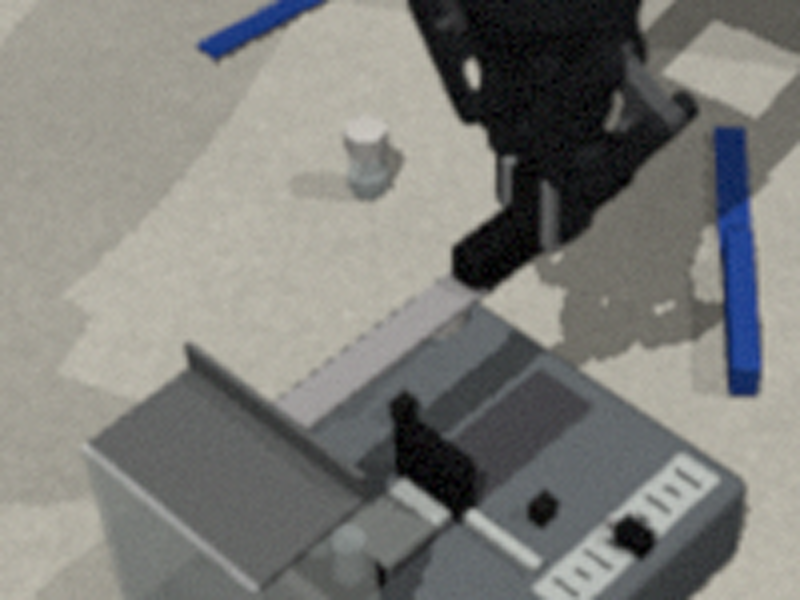

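View pics/d13.png

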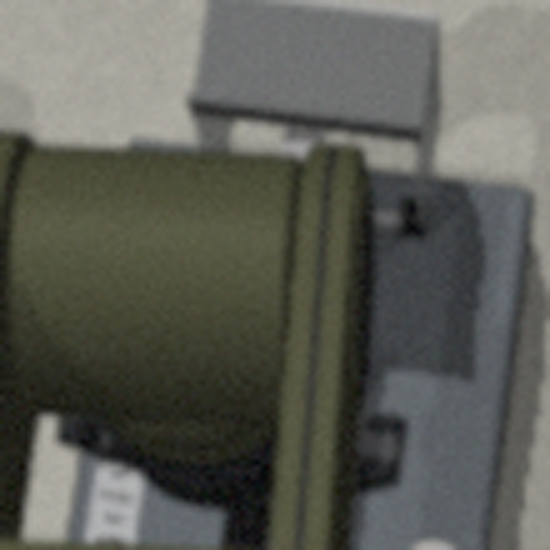

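>>> drive_tool:
  targets:
    - [[0,-0.015,0,0],[0,-0.045,0,0],[0,-0.08,0,0],[0,-0.115,0,0],[0,-0.13,0,0]]

```text
time: 10.78
tool_pos: [0.3986, 0.0489, 0.1719]
tcp_rot: [-0.001, 0.75, 0.661, -0.001]
force: [0.2, 0.6, -2.1]
opening: 0.0136
```

```bash
python3 -c "
from h import *
go(.493,-.33,.175,82.7)
s=cap('scene');crop(s,205,150,405,300,4,'pics/s14.png')"
```

```text
t 10.78 pos [398.6  48.9 171.9] h 82.79 open 0.0136 F [ 0.2  0.6 -2.1] q6 -1.46 -> mm [-364.1  141.2   -3.1] turn 0.09
```

View pics/s14.png

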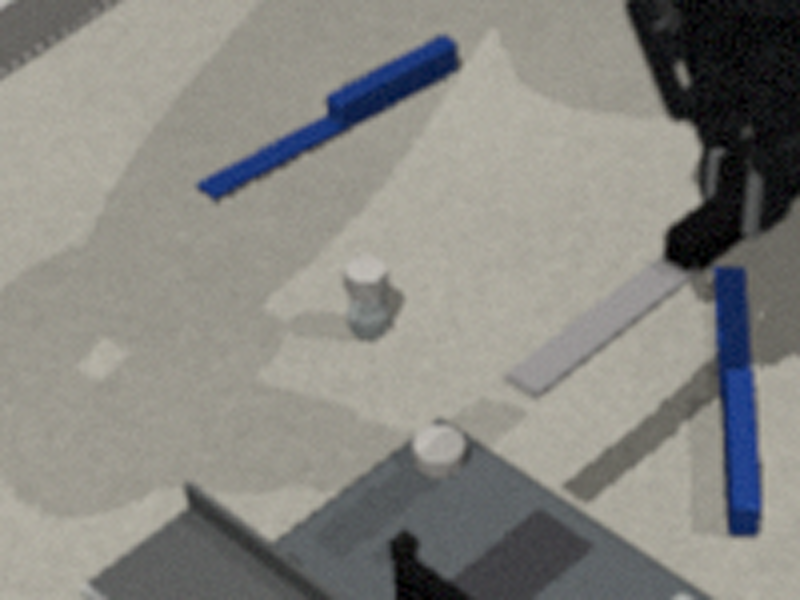

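>>> drive_tool:
  targets:
    - [[-0.02,0.008,0,0],[-0.055,0.021,0,0],[-0.09,0.035,0,0],[-0.125,0.048,0,0],[-0.16,0.062,0,0]]

```text
time: 11.25
tool_pos: [0.4439, -0.1198, 0.1734]
tcp_rot: [0.001, 0.75, 0.661, 0.0]
force: [0.2, -0.1, -1.0]
opening: 0.014
```

>>> drive_tool:
  targets:
    - [[-0.035,0.014,0,0],[-0.07,0.027,0,0],[-0.105,0.041,0,0],[-0.14,0.054,0,0],[-0.17,0.066,0,0]]

```text
time: 11.67
tool_pos: [0.4879, -0.2977, 0.173]
tcp_rot: [0.0, 0.751, 0.661, -0.0]
force: [0.1, 0.4, -0.8]
opening: 0.0139
```

>>> drive_tool:
  targets:
    - [[-0.02,0.008,0,0],[-0.034,0.013,0,-7],[-0.034,0.013,0,-14],[-0.034,0.013,0,-22],[-0.034,0.013,0,-22]]

```text
time: 12.08
tool_pos: [0.4963, -0.331, 0.1727]
tcp_rot: [-0.0, 0.61, 0.793, -0.0]
force: [0.1, 1.2, -1.4]
opening: 0.0135
```

```bash
python3 -c "
from h import *
go(.493,-.33,.006,104.8)"
```

```text
t 12.08 pos [ 496.3 -331.   172.7] h 104.87 open 0.0135 F [ 0.1  1.2 -1.4] q6 -2.51 -> mm [  1.8  -3.  166.7] turn 0.07
```

>>> drive_tool:
  targets:
    - [[0.002,-0.003,0.03,0],[0.002,-0.003,0.065,0],[0.002,-0.003,0.1,0],[0.002,-0.003,0.13,0],[0.002,-0.003,0.145,0]]

```text
time: 12.5
tool_pos: [0.4905, -0.3271, 0.0234]
tcp_rot: [-0.003, 0.611, 0.791, 0.0]
force: [-0.7, -0.0, -2.1]
opening: 0.0137
```

>>> drive_tool:
  targets:
    - [[0,0,0,0],[0,0,0,0]]

```text
time: 12.67
tool_pos: [0.4924, -0.3287, 0.0273]
tcp_rot: [-0.001, 0.611, 0.792, -0.0]
force: [-0.3, -0.7, -1.5]
opening: 0.0138
```

```bash
python3 -c "
from h import *
go(.493,-.33,.005,104.8)
s=cap('scene');crop(s,130,160,270,280,5,'pics/s15.png');go(.493,-.33,.005,104.8)"
```

```text
t 12.67 pos [ 492.4 -328.7   27.3] h 104.68 open 0.0138 F [-0.3 -0.7 -1.5] q6 -2.51 -> mm [-1.4  0.2 22.3] turn -0.12
t 12.72 pos [ 493.6 -329.6   29.2] h 104.70 open 0.0140 F [ 0.3  0.3 -1.6] q6 -2.51 -> mm [-0.2 -0.7 24.2] turn -0.10
```

View pics/s15.png

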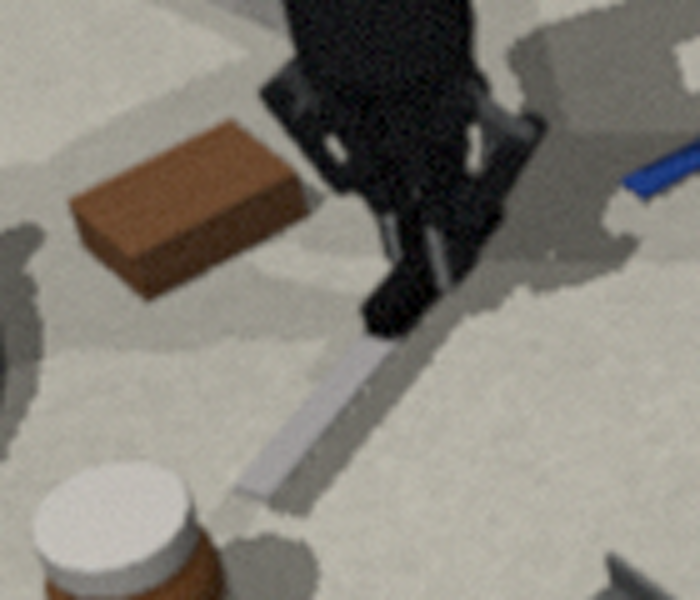

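Level, about 23 mm up. Lower gently, watching the contact force.

>>> drive_tool:
  targets:
    - [[0,0,0.008,0],[0,0,0.015,0],[0,0,0.019,0],[0,0,0.021,0],[0,0,0.021,0]]

```text
time: 13.13
tool_pos: [0.4926, -0.329, 0.0067]
tcp_rot: [-0.0, 0.61, 0.792, 0.0]
force: [0.5, 0.2, -1.2]
opening: 0.0136
```

>>> drive_tool:
  targets:
    - [[0,0,0.001,0],[0,0,0.001,0],[0,0,0.001,0]]

```text
time: 13.38
tool_pos: [0.4931, -0.3293, 0.0065]
tcp_rot: [0.0, 0.61, 0.792, -0.0]
force: [0.8, -0.8, -1.0]
opening: 0.014
```

>>> drive_tool:
  targets:
    - [[0,0,0.001,0],[0,0,0.0015,0],[0,0,0.0015,0]]

```text
time: 13.63
tool_pos: [0.493, -0.3293, 0.0049]
tcp_rot: [0.0, 0.61, 0.792, -0.0]
force: [0.4, 0.0, -1.1]
opening: 0.0137
```

>>> drive_tool:
  targets:
    - [[0,0,0.0005,0],[0,0,0.0005,0],[0,0,0.0005,0]]

```text
time: 13.88
tool_pos: [0.493, -0.3294, 0.0048]
tcp_rot: [0.0, 0.61, 0.792, -0.0]
force: [-1.9, 1.1, 3.9]
opening: 0.0139
```

Contact (+3.9 N). Release.

>>> drive_tool:
  targets:
    - [[0,0,0,0],[0,0,0,0],[0,0,0,0],[0,0,0,0],[0,0,0,0]]
  fingers: 0.2

```text
time: 14.3
tool_pos: [0.4929, -0.3292, 0.0041]
tcp_rot: [0.0, 0.61, 0.792, 0.0]
force: [0.2, -0.7, 0.2]
opening: 0.0513
```

>>> drive_tool:
  targets:
    - [[0,0,-0.01,0],[0,0,-0.03,0],[0,0,-0.06,0],[0,0,-0.1,0],[0,0,-0.14,0]]

```text
time: 14.72
tool_pos: [0.4922, -0.3286, 0.1454]
tcp_rot: [-0.001, 0.61, 0.792, 0.0]
force: [0.9, -1.1, 0.2]
opening: 0.0511
```

>>> drive_tool:
  targets:
    - [[0,0,-0.04,0],[0,0,-0.07,0],[0,0,-0.07,0]]

```text
time: 14.97
tool_pos: [0.4962, -0.3318, 0.2248]
tcp_rot: [0.008, 0.61, 0.792, -0.0]
force: [0.8, -0.9, 1.4]
opening: 0.0511
```

```bash
python3 -c "
from h import *
f=meterpts(.602,.024,-.127);print(f(-.003,0,0))
go(.45,-.10,.22,-7.2);go(.45,-.10,.22,172.8)
s=cap('scene');cv2.imwrite('pics/s16.png',s['color'][:,:,::-1]);d=cap('top');crop(d,220,70,340,245,3,'pics/d16.png')"
```

```text
[0.59902416 0.02437998 0.        ]
t 14.97 pos [ 496.2 -331.8  224.8] h 104.76 open 0.0511 F [ 0.8 -0.9  1.4] q6 -2.51 -> mm [236.   14.4   4.8] turn 111.96
t 14.97 pos [ 496.2 -331.8  224.8] h 104.76 open 0.0511 F [ 0.8 -0.9  1.4] q6 -2.51 -> mm [236.   14.4   4.8] turn -68.04
```

View pics/s16.png

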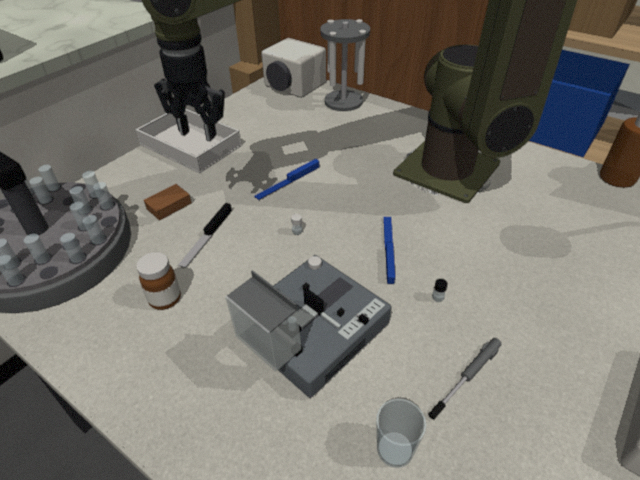

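View pics/d16.png

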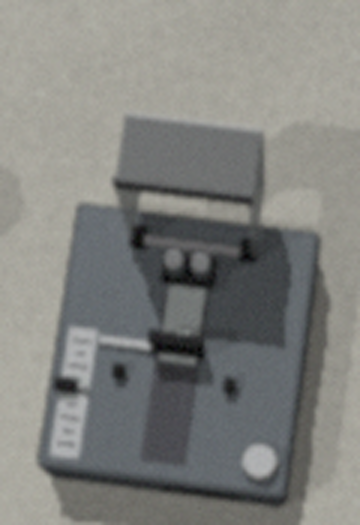

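```bash
python3 -c "
from h import *
s=cap('scene');d=cap('top');np.save('top1.npy',d,allow_pickle=True);np.save('scene1.npy',s,allow_pickle=True)
f=meterpts(.6008,.021,-.1235);g=meterpts(.6048,.027,-.1301)
crop(d,230,165,310,235,8,'pics/d17.png',[f(-.003,.06,.066),f(-.003,-.02,.097),f(-.003,.02,.097)])
crop(s,285,270,395,350,7,'pics/s17.png',[g(-.003,.06,.066),g(-.003,-.02,.097),g(-.003,.02,.097)])"
```

```text
(no output)
```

View pics/d17.png

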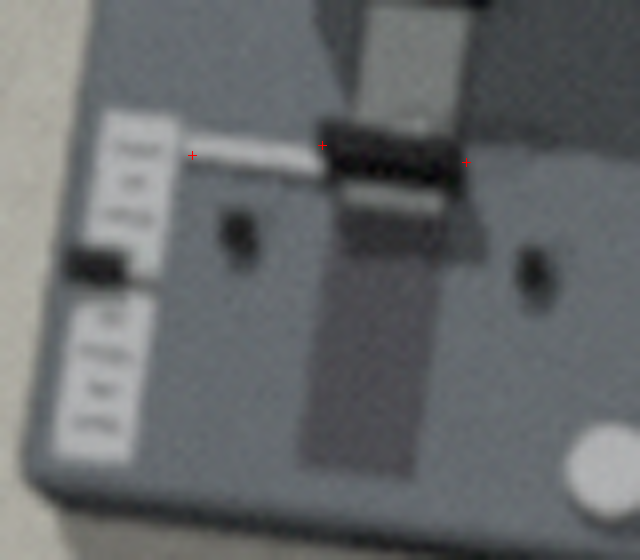

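View pics/s17.png

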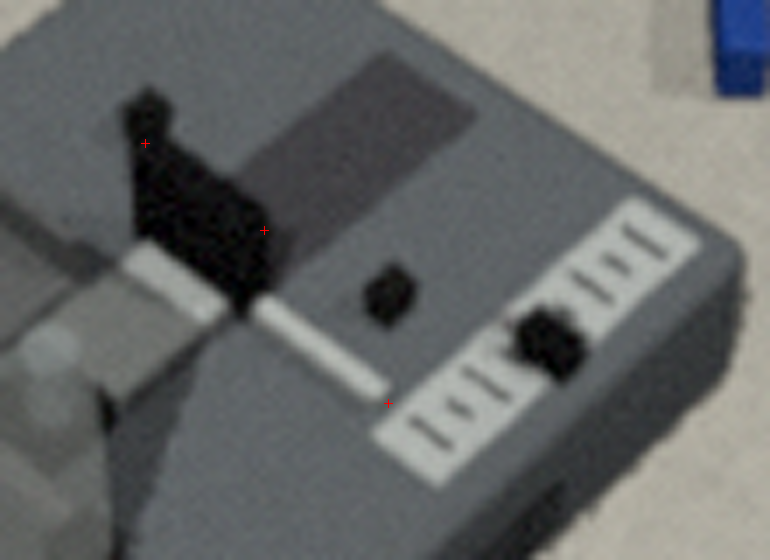

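>>> drive_tool:
  targets:
    - [[0.02,0.001,0,7],[0.05,0.003,0,14],[0.085,0.005,0,21],[0.12,0.007,0,28],[0.155,0.009,0,35]]

```text
time: 15.58
tool_pos: [0.4604, -0.1753, 0.2116]
tcp_rot: [-0.002, 0.822, 0.569, -0.001]
force: [1.3, -0.2, -0.1]
opening: 0.0509
```

>>> drive_tool:
  targets:
    - [[0,0,0,7],[0,0,0,14],[0,0,0,21],[0,0,0,28],[0,0,0,35]]

```text
time: 16.0
tool_pos: [0.461, -0.1763, 0.2118]
tcp_rot: [-0.002, 0.955, 0.296, -0.002]
force: [-1.6, 0.5, -0.2]
opening: 0.0513
```

>>> drive_tool:
  targets:
    - [[0,0,0,7],[0,0,0,14],[0,0,0,21],[0,0,0,28],[0,0,0,35]]

```text
time: 16.42
tool_pos: [0.461, -0.1765, 0.2117]
tcp_rot: [-0.001, 1.0, -0.005, -0.002]
force: [-0.0, 0.4, -0.8]
opening: 0.0515
```

```bash
python3 -c "
from h import *
go(.599,.0245,.22,-7.2)"
```

```text
t 16.42 pos [ 461.  -176.5  211.7] h -0.59 open 0.0515 F [-0.   0.4 -0.8] q6 -0.46 -> mm [ 136.  -202.4   -8.3] turn 6.61
```

```bash
python3 -c "
from h import *
d=np.load('top1.npy',allow_pickle=True).item();s=np.load('scene1.npy',allow_pickle=True).item()
def rel(w,m):
    e=w[:2]-m[:2];c,q=np.cos(m[2]),np.sin(m[2]);return np.round([c*e[0]+q*e[1],-q*e[0]+c*e[1]],4)
md=(.6008,.021,-.1235);ms=(.6048,.027,-.1301)
for n,u,v,z in(('ptr',193,146,.066),('idxtop',97,266,.072),('nose',147,286,.066),('tabL',325,146,.097),('tabR',467,168,.097)):print('d',n,rel(pix2w(d,u/8+230,v/8+165,z),md))
for n,u,v,z in(('ptr',380,391,.066),('idxtop',547,338,.072),('nose',513,318,.066)):print('s',n,rel(pix2w(s,u/7+285,v/7+270,z),ms))
crop(d,234,175,262,210,20,'pics/d18.png')
crop(s,330,310,375,335,16,'pics/s18.png')"
```

```text
d ptr [-0.0012  0.0589]
d idxtop [-0.04    0.0797]
d nose [-0.0427  0.066 ]
d tabL [-0.0042  0.0179]
d tabR [-0.0055 -0.0216]
s ptr [-0.0042  0.0573]
s idxtop [-0.0397  0.079 ]
s nose [-0.0425  0.0664]
```

View pics/d18.png

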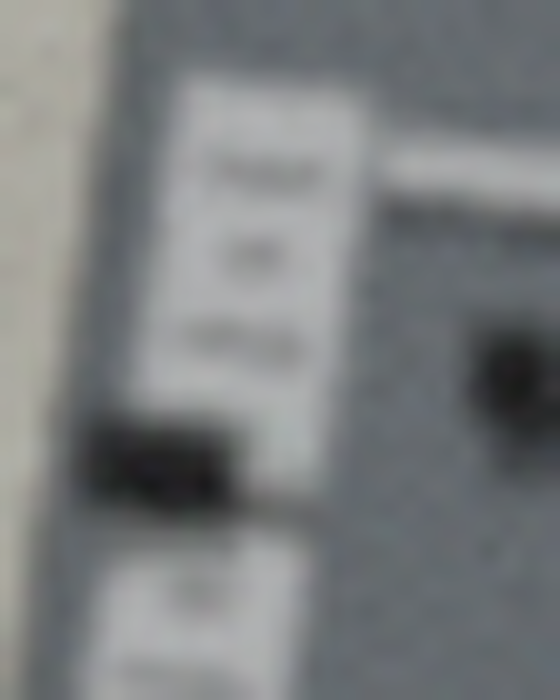

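View pics/s18.png

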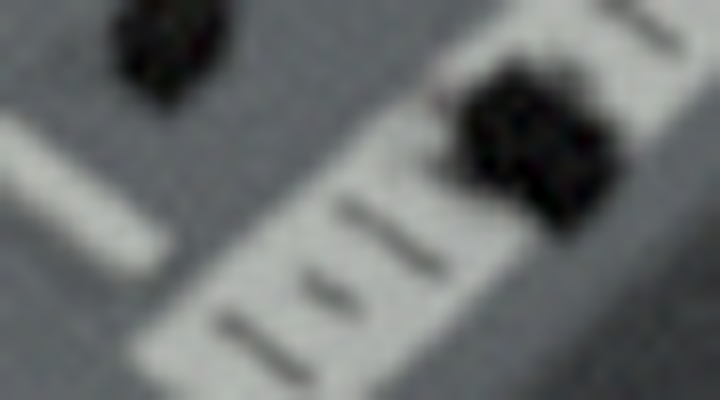

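>>> drive_tool:
  targets:
    - [[0.015,-0.023,0,3],[0.038,-0.056,0,6.6],[0.061,-0.09,0,6.6],[0.084,-0.124,0,6.6],[0.107,-0.158,0,6.6]]

```text
time: 16.83
tool_pos: [0.5693, -0.0177, 0.2117]
tcp_rot: [-0.0, 0.998, -0.06, -0.002]
force: [1.2, -0.8, 0.2]
opening: 0.0512
```

```bash
python3 -c "
from h import *
go(.599,.0245,.13,-7.2)"
```

```text
t 16.83 pos [569.3 -17.7 211.7] h -6.86 open 0.0512 F [ 1.2 -0.8  0.2] q6 -0.01 -> mm [ 24.4 -45.5  81.7] turn 0.34
```

>>> drive_tool:
  targets:
    - [[0.016,-0.03,0,0.3],[0.024,-0.045,0,0.3],[0.024,-0.045,0.03,0.3],[0.024,-0.045,0.06,0.3],[0.024,-0.045,0.08,0.3]]

```text
time: 17.25
tool_pos: [0.5967, 0.0225, 0.1296]
tcp_rot: [0.0, 0.998, -0.062, -0.003]
force: [1.3, 0.6, 0.3]
opening: 0.0512
```

>>> drive_tool:
  targets:
    - [[0,0,0,0],[0,0,0,0]]

```text
time: 17.42
tool_pos: [0.597, 0.022, 0.1315]
tcp_rot: [0.0, 0.998, -0.062, -0.003]
force: [-0.1, 0.2, 0.9]
opening: 0.0513
```

```bash
python3 -c "
from h import *
go(.599,.0245,.13,-7.2)
s=cap('scene');d=cap('top');p=telemetry.state()['tool_pos']
crop(d,220,100,340,235,4,'pics/d19.png');crop(s,245,230,405,350,5,'pics/s19.png',[p])"
```

```text
t 17.42 pos [597.   22.  131.5] h -7.16 open 0.0513 F [-0.1  0.2  0.9] q6 0.07 -> mm [ 1.7 -2.7  1.5] turn 0.04
```

View pics/s19.png

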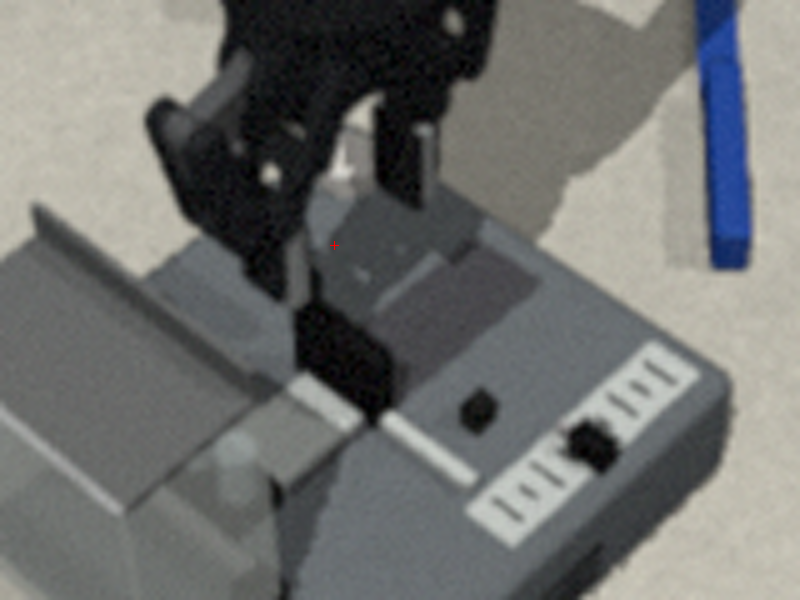

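View pics/d19.png

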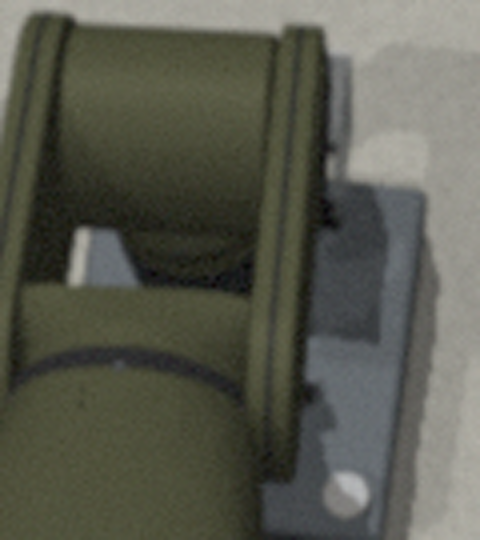

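>>> drive_tool:
  targets:
    - [[0.002,-0.0025,0.015,0],[0.002,-0.0025,0.03,0],[0.002,-0.0025,0.045,0],[0.002,-0.0025,0.058,0],[0.002,-0.0025,0.058,0]]

```text
time: 17.93
tool_pos: [0.6002, 0.0243, 0.0748]
tcp_rot: [0.0, 0.998, -0.062, -0.001]
force: [-1.0, -0.6, -0.3]
opening: 0.0512
```

```bash
python3 -c "
from h import *
go(.599,.0245,.073,-7.2)
s=cap('scene');p=telemetry.state()['tool_pos']
crop(s,245,230,405,350,5,'pics/s20.png',[p]);go(.599,.0245,.073,-7.2)"
```

```text
t 17.93 pos [600.2  24.3  74.8] h -7.16 open 0.0512 F [-1.  -0.6 -0.3] q6 0.08 -> mm [-1.2 -0.   1.8] turn 0.04
t 17.98 pos [600.9  24.4  75.9] h -7.15 open 0.0511 F [ 0.1 -0.5 -0.3] q6 0.08 -> mm [-1.9  0.1  2.9] turn 0.05
```

View pics/s20.png

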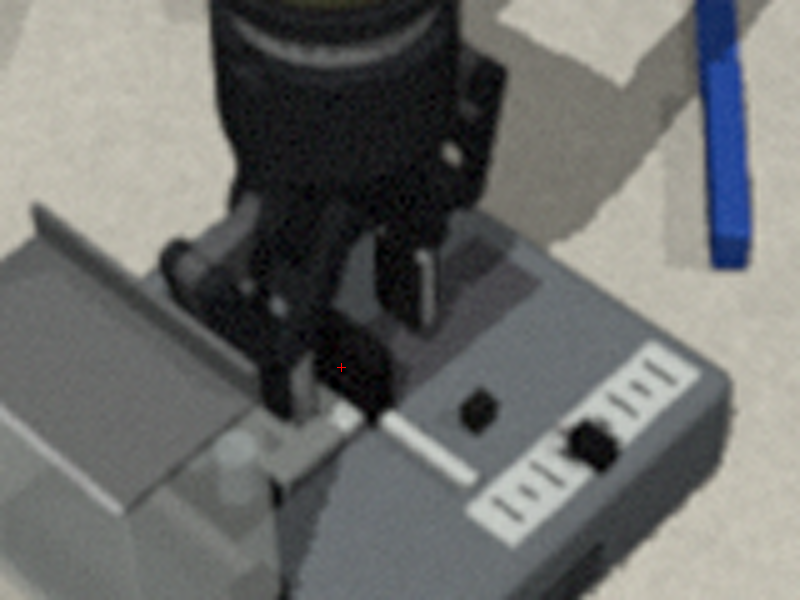

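>>> drive_tool:
  targets:
    - [[-0.004,0,0.002,0],[-0.004,0,0.002,0],[-0.004,0,0.002,0]]

```text
time: 18.23
tool_pos: [0.5978, 0.025, 0.0755]
tcp_rot: [-0.0, 0.998, -0.062, 0.001]
force: [-0.0, -0.1, -0.2]
opening: 0.0511
```

>>> drive_tool:
  targets:
    - [[0,0,0,0],[0,0,0,0],[0,0,0,0],[0,0,0,0],[0,0,0,0]]
  fingers: -1
  newtons: 60

```text
time: 18.65
tool_pos: [0.5983, 0.025, 0.075]
tcp_rot: [-0.0, 0.998, -0.062, 0.001]
force: [2.1, -0.1, 1.5]
opening: 0.0086
```

>>> drive_tool:
  targets:
    - [[0,0,0,0],[0,0,0,0],[0,0,0,0]]

```text
time: 18.9
tool_pos: [0.5981, 0.025, 0.075]
tcp_rot: [-0.0, 0.998, -0.062, 0.001]
force: [3.3, 0.0, 2.0]
opening: 0.0087
```

```bash
python3 -c "
from h import *
go(.599,.0245,.073,-7.2)
s=cap('scene');p=telemetry.state()['tool_pos']
crop(s,245,230,405,350,5,'pics/s21.png',[p]);go(.599,.0245,.073,-7.2)"
```

```text
t 18.90 pos [598.1  25.   75. ] h -7.15 open 0.0087 F [3.3 0.  2. ] q6 0.08 -> mm [1.  0.4 2. ] turn 0.05
t 18.95 pos [598.1  25.   75. ] h -7.15 open 0.0087 F [2.3 0.  2.3] q6 0.08 -> mm [1.  0.4 2. ] turn 0.05
```

View pics/s21.png

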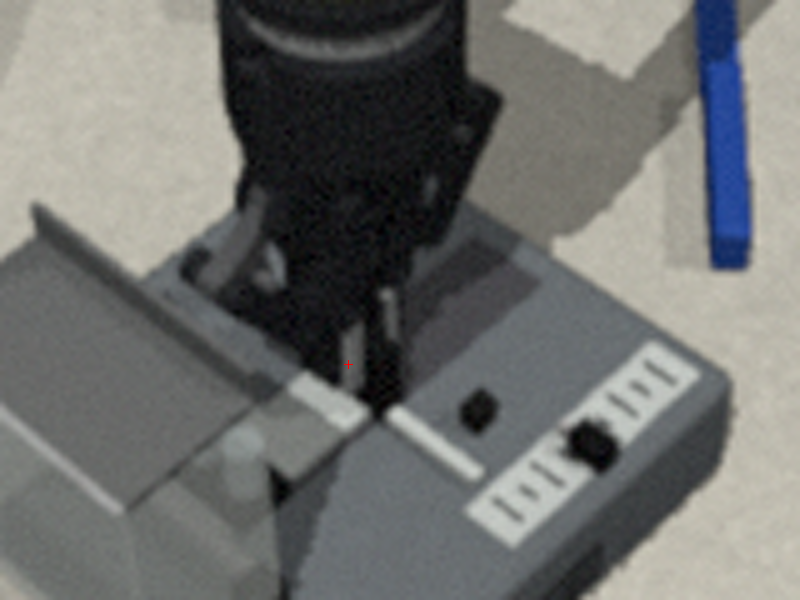

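>>> drive_tool:
  targets:
    - [[-0.006,0,0,0],[-0.013,0,0,0],[-0.02,0,0,0],[-0.027,0,0,0],[-0.033,0,0,0]]

```text
time: 19.37
tool_pos: [0.5648, 0.0293, 0.075]
tcp_rot: [-0.0, 0.998, -0.062, 0.002]
force: [6.7, 1.1, 1.9]
opening: 0.0089
```

>>> drive_tool:
  targets:
    - [[0,0,0,0],[0,0,0,0],[0,0,0,0]]

```text
time: 19.62
tool_pos: [0.565, 0.0293, 0.075]
tcp_rot: [-0.0, 0.998, -0.062, 0.001]
force: [5.7, 0.5, 1.6]
opening: 0.0089
```

```bash
python3 -c "
from h import *
go(.599,.0245,.073,-7.2)
s=cap('scene');d=cap('top')
crop(s,300,285,385,345,9,'pics/s22.png');crop(d,225,165,305,235,8,'pics/d22.png');go(.599,.0245,.073,-7.2)"
```

```text
t 19.62 pos [565.   29.3  75. ] h -7.14 open 0.0089 F [5.7 0.5 1.6] q6 0.08 -> mm [34.4  0.5  2. ] turn 0.06
t 19.72 pos [565.1  29.3  75. ] h -7.14 open 0.0087 F [6.4 0.4 2.3] q6 0.08 -> mm [34.3  0.5  2. ] turn 0.06
```

View pics/s22.png

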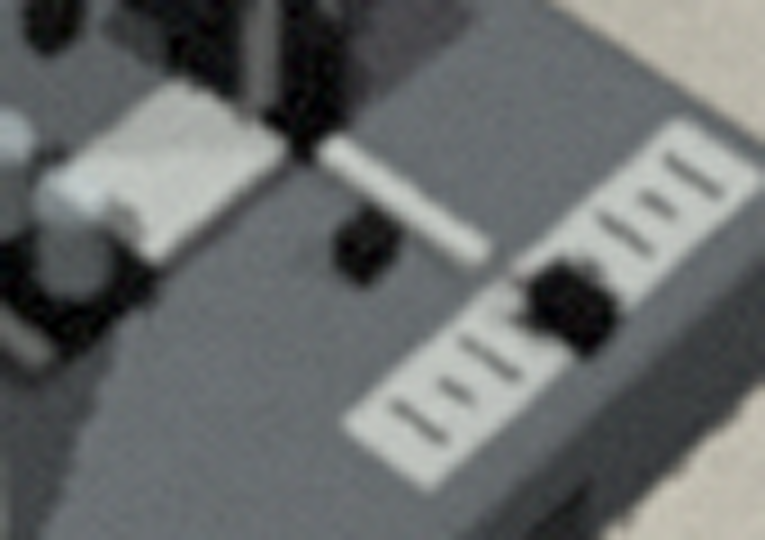

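View pics/d22.png

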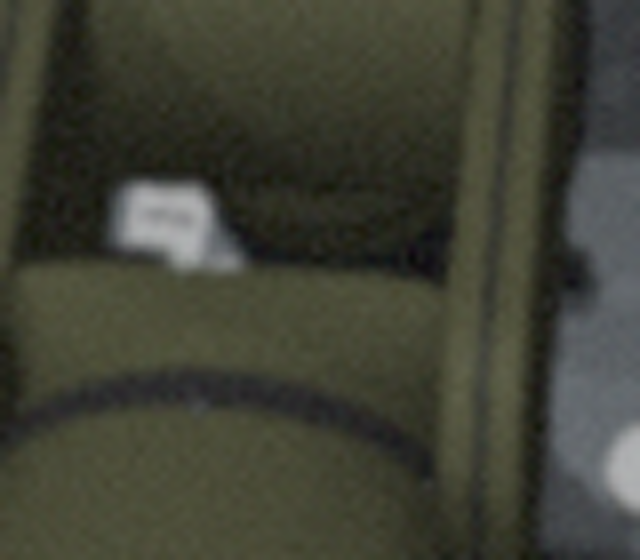

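```bash
python3 -c "
from h import *
from scipy.optimize import least_squares
d=np.load('top1.npy',allow_pickle=True).item();s=cap('scene')
def blob(c,u0,v0,u1,v1):
    k=8;g=cv2.cvtColor(c['color'],cv2.COLOR_RGB2GRAY)[v0:v1,u0:u1];g=cv2.resize(g,None,fx=k,fy=k,interpolation=cv2.INTER_CUBIC)
    t,m=cv2.threshold(g,62,255,cv2.THRESH_BINARY_INV)
    n,l,st,ce=cv2.connectedComponentsWithStats(m);i=1+np.argmax(st[1:,4]);print(st[i]/k,ce[i]/k);return (ce[i]+.5)/k-.5+[u0,v0]
def cen(c,f,x,y):
    P=np.array([w2pix(c,f(x+a,y+b,z)) for a in(-.005,.005) for b in(-.008,.008) for z in(.06,.072)],np.float32)
    M=cv2.moments(cv2.convexHull(P.reshape(-1,1,2)));return np.array([M['m10'],M['m01']])/M['m00']
for c,m,b in((d,(.6008,.021,-.1235),(234,190,249,204)),(s,(.6048,.027,-.1301),(356,310,372,327))):
    q=blob(c,*b);f=meterpts(*m);o=least_squares(lambda p:cen(c,f,*p)-q,[-.04,.078]);print('index',o.x)
def rel(w,m):
    e=w[:2]-m[:2];c,q=np.cos(m[2]),np.sin(m[2]);return np.round([c*e[0]+q*e[1],-q*e[0]+c*e[1]],4)
for u,v in((478,252),(400,198),(330,150)):print(rel(pix2w(s,u/9+300,v/9+285,.066),(.6048,.027,-.1301)))
"
```

```text
[  4.25   6.25   7.25   4.5  203.5 ] [7.71230037 8.56802826]
index [-0.03880153  0.08272789]
[  2.625   4.375  10.125  10.625 554.875] [7.54184501 9.43709169]
index [-0.04221549  0.07718327]
[-0.0404  0.0566]
[-0.0401  0.0372]
[-0.0397  0.0195]
```

>>> drive_tool:
  targets:
    - [[-0.0015,0,0,0],[-0.0015,0,0,0],[-0.0015,0,0,0]]

```text
time: 20.02
tool_pos: [0.5636, 0.0295, 0.0749]
tcp_rot: [-0.0, 0.998, -0.062, 0.001]
force: [5.7, -1.1, 3.0]
opening: 0.0085
```

```bash
python3 -c "
from h import *
m=(.6048,.027,-.1301);f=meterpts(*m)
ims=[cap('scene') for _ in range(6)]
s=ims[0];s['color']=np.mean([i['color'] for i in ims],0).astype(np.uint8)
# predicted block edges for index x=-.040
crop(s,335,300,380,332,17,'pics/s23.png')
P=[f(-.0405+a,.078+b,z) for a in(-.005,.005) for b in(-.008,.008) for z in(.06,.072)]+[f(-.0405,.0605,.066)]
crop(s,335,300,380,332,17,'pics/s24.png',P);go(.599,.0245,.073,-7.2)"
```

```text
t 20.32 pos [563.7  29.5  75. ] h -7.14 open 0.0086 F [5.8 0.9 2.7] q6 0.08 -> mm [35.7  0.5  2. ] turn 0.06
```

View pics/s23.png

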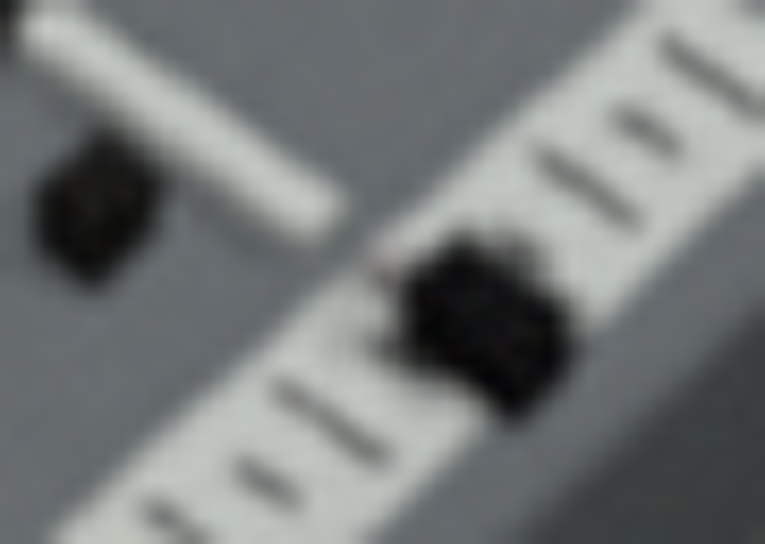

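View pics/s24.png

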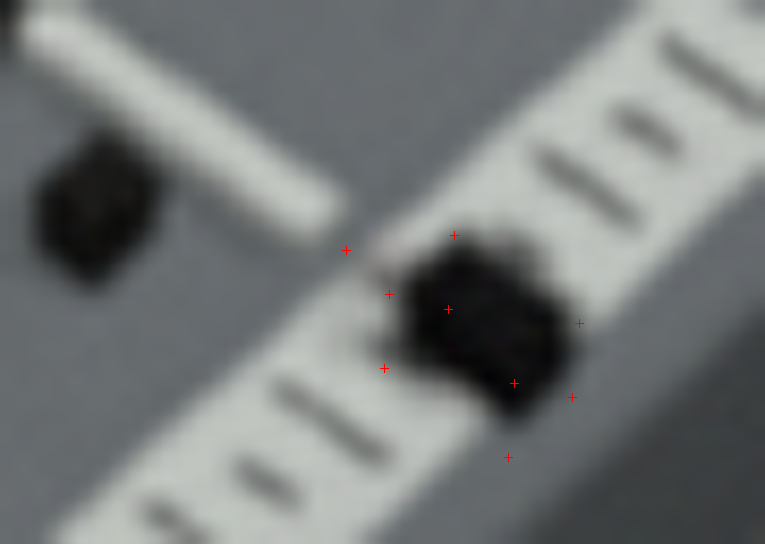

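```bash
python3 -c "
from h import *
s=cap('scene');cv2.imwrite('pics/s25.png',s['color'][:,:,::-1]);go(.599,.0245,.073,-7.2)"
```

```text
t 20.37 pos [563.7  29.5  75. ] h -7.14 open 0.0087 F [ 5.9 -0.3  2.6] q6 0.08 -> mm [35.7  0.6  2. ] turn 0.06
```

View pics/s25.png

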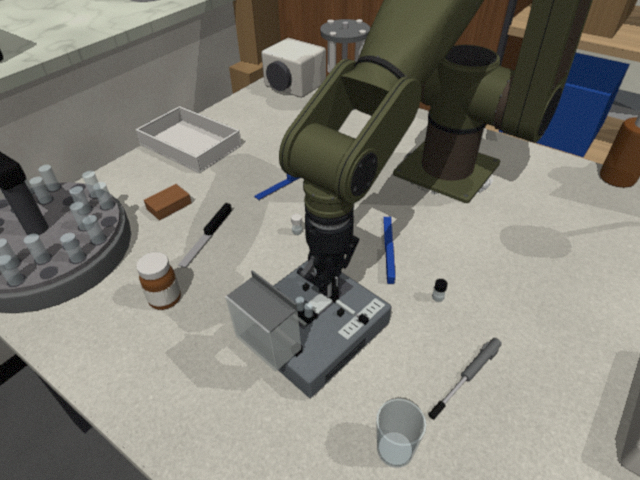

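The final view shows the hood upright at about (265,315), the lever flat at about (207,233), the tab held and the pointer in line with the index at about (362,319). The bystanders in view have not moved.

```bash
python3 -c "
from station import sign_off
print(sign_off())"
```

```text
the job is handed in; nothing more can be done
None
```

I handed the job in at about 20.4 s. The hood was levered open to upright, and the lever was laid flat back in its original place and let go. The gripper was still holding the tab with the pointer at the index.

**Last checks:**
- **Tab grip:** finger opening is 8.7 mm on the 10 mm tab. The spring pulls with about 6 N.
- **Pointer:** in the scene picture its centre line passes through the middle of the index block, within about 1 mm.
- **Hood, lever and bystanders:** the last picture shows the hood upright, the lever flat and untouched, and the things in view in their places.

**What disagreed:**
- **Index position:** separate estimates from the two cameras, before and after correcting for offset, put the index 38.5 to 42 mm in front of the reader's centre. I went by the direct pointer-to-block alignment, which falls inside that range.
- **Pull distance:** the force reading suggests about 33 mm, against about 37 mm from the arm's own position. The force reading varies by about 1 N, and 1 N is worth 9 mm of pull. I relied on the arm position and the picture.
- **Top camera:** the arm hid the pointer from it at the end, so the final alignment rests on the scene camera alone.

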